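# Pack the passed cups, handles through the gate

### The arm

A 7-joint arm with a two-finger parallel gripper is mounted at the origin on a cart in front of the work surface, level with it; the furniture and walls round the work are solid. World frame = base frame: x ahead of the robot, y to its left, z up, the work surface at z = 0. Lengths are in m, angles in rad, forces in N, time in s.
With the tool pointing down it reaches from about 0.35 to 0.775 m from the base axis. Payload 3.1 kg.
Tool frame: the origin (TCP) lies at the very end of the fingers, on their centre line; the grasp point (between the pads) lies 19 mm behind it; z points along the fingers, y is the direction in which the jaws open and shut (so a half turn about z gives the same grasp; the last joint's range is limited). The gripper opens to 85 mm and grips with 20 to 120 N. Pads are 22 mm wide; open, the fingers measure 114 mm over their backs; the gripper's body (76 mm by 85 mm) begins 54 mm behind the grasp point. The pads swing forward as they close: fully open they stand 13 mm farther back than shut.
Start: joints at [1.123, 0.311, 0.014, 1.512, -0.004, 1.319, -0.027], TCP at [0.217, -0.505, 0.231] pointing down, gripper open.
Joint ranges: [-2.7, 2.7], [-0.3, 1.91], [-1.27, 1.3], [0.12, 2.57], [-1.44, 4.58], [0.2, 2.03], [-3.05, 3.05]. Speed limits (rad/s): [2.79, 2.79, 3.14, 3.14, 3.14, 3.14, 3.14].

### API

Orientations are given as a rotation vector (axis times angle).
In Python, from rig import robot gives the robot as it stands. The module is installed in compiled form; this text tells all that it offers.
- The arm moves only by the tool play_rows, never from a script. Its argument "rows" is a list that holds one entry, the list of rows, each a list of 7 numbers: the finger opening in mm, from 0 to 85.4, then the shift along the tool's x, y, z in mm, then the turn, a rotation vector about the tool's x, y, z in degrees. A call has 1 to 12 rows; each row is the pose to reach, as a shift and turn from the pose commanded when the call began, along the tool's axes at that moment; what a row does not reach only later rows make up. A row lasts 1/10 s, in which the tool goes at most 50 mm and 8.59 degrees, less where a joint would pass 70% of its speed; a pose out of reach is approached as far as the arm can. A call with a gripper value outside its range is refused whole. The fingers move at their own pace and stop on an object; "grip_force" is the grip in N (left out, the last holds). Time passes only in rows, so rows that repeat a pose let the fingers close. It gives the time, the measured TCP pose, the force and the opening at its end, in the units of the state.
- robot.state(): the state, without advancing time (a new reading comes with each control period).
- robot.get_image(name): name is "scene" or "side" or "wrist"; returns the picture (480x640x3 uint8, red, green, blue); there is no depth.
- robot.camera_info(name): a dict with "K" (3x3 intrinsics, pixels), "cam_to_world" (4x4, takes a point from camera to world coordinates). Camera axes: x right, y down, z forward; pixel columns grow to the right and rows downward; lengths in m; the calibration is good to about 2 mm. A picture is of the moment at which its call begins: read the wrist's pose just before it. camera_info takes no time and is no camera call; for the wrist camera it gives the pose at the moment of the call.
- robot.job_done(): hands the job in, once; it reports no verdict.
Trained networks look in the newest picture that a camera, given by its name, has taken for a name from the list of things; names that differ only in an ending like _2 or _b are one class to them, and where a whole thing is asked for, a point or a joint stands for the part that bears it (a point fixed in the world has none). Each returns a list of dicts, best first, with "confidence" (0 to 1); they miss things now and then, are a little off and sometimes report something else, mostly with a low value. They report only what shows in the picture. A call takes as long as a camera call.
- robot.search_frame(camera, thing): "location" ([row, column] in pixels, amid what is visible of it).
- robot.masks_of(camera, thing): "mask" (480x640 bool, what is visible of it) and "location" ([row, column] in pixels, amid what is visible of it).
- robot.place_of(camera, thing): "location" ([row, column] in pixels: a listed point, or the origin of a listed thing).
The state is a dict: "t": time; "qpos": joint angles; "qd": joint speeds; "tau": joint torques, N m; "tool_pos": TCP position; "eef_rot": TCP orientation; "contact_force": force on the tool from outside, world axes, zero at the start; "torque": the same for the moment, N m; "opening": finger opening in m.
Only numpy, scipy, OpenCV 4.12 (cv2) and the standard library are available. Lean on these libraries where they do the work, as an engineer would, in place of code of your own. Each camera call takes 0.05 s, during which the arm holds its last target. There are 200 camera calls.

### The job

Pack the inspected cups for the market: fold the mug carrier's front gate down, stand every cup with green tape in a well of its own with the handle turned to point straight at that well's red line at the front, and stand every cup with red tape upright on the pale round bat lying on the worktop. Then swing the gate fully shut so that each handle stands out through its gap, and leave everything standing at rest, without disturbing the other things on the bench.

Things in the scene. Friction and masses are not known exactly. Their poses are not given: they have to be found in the camera images.
- cup_a_mid (a point): loose off-white cup, GREEN tape round its handle (passed); may be absent. Round, 62 mm outside diameter, 80 mm high, open top, wall 5 mm, 0.2 kg, the lowest 10 mm tapering to a 52 mm foot. This point: on the axis, 40 mm above the underside; z up the axis, x from the axis towards the handle
- cup_a_handle (a point): point on the handle of cup_a, 55 mm from the cup's axis, 46 mm above its underside. The handle is an upright loop 12 mm thick, reaching 61 mm from the axis, from 16 to 70 mm above the underside
- cup_b_mid (a point): loose grey-blue cup, GREEN tape round its handle (passed); may be absent. Round, 62 mm outside diameter, 80 mm high, open top, wall 5 mm, 0.2 kg, the lowest 10 mm tapering to a 52 mm foot. This point: on the axis, 40 mm above the underside; z up the axis, x from the axis towards the handle
- cup_b_handle (a point): point on the handle of cup_b, 55 mm from the cup's axis, 46 mm above its underside. The handle is an upright loop 12 mm thick, reaching 61 mm from the axis, from 16 to 70 mm above the underside
- cup_c_mid (a point): loose pale sage cup, GREEN tape round its handle (passed); may be absent. Round, 62 mm outside diameter, 80 mm high, open top, wall 5 mm, 0.2 kg, the lowest 10 mm tapering to a 52 mm foot. This point: on the axis, 40 mm above the underside; z up the axis, x from the axis towards the handle
- cup_c_handle (a point): point on the handle of cup_c, 55 mm from the cup's axis, 46 mm above its underside. The handle is an upright loop 12 mm thick, reaching 61 mm from the axis, from 16 to 70 mm above the underside
- cup_d_mid (a point): loose off-white cup, RED tape round its handle (a second); may be absent. Round, 62 mm outside diameter, 80 mm high, open top, wall 5 mm, 0.2 kg, the lowest 10 mm tapering to a 52 mm foot. This point: on the axis, 40 mm above the underside; z up the axis, x from the axis towards the handle
- cup_d_handle (a point): point on the handle of cup_d, 55 mm from the cup's axis, 46 mm above its underside. The handle is an upright loop 12 mm thick, reaching 61 mm from the axis, from 16 to 70 mm above the underside
- cup_e_mid (a point): loose grey-blue cup, RED tape round its handle (a second); may be absent. Round, 62 mm outside diameter, 80 mm high, open top, wall 5 mm, 0.2 kg, the lowest 10 mm tapering to a 52 mm foot. This point: on the axis, 40 mm above the underside; z up the axis, x from the axis towards the handle
- cup_e_handle (a point): point on the handle of cup_e, 55 mm from the cup's axis, 46 mm above its underside. The handle is an upright loop 12 mm thick, reaching 61 mm from the axis, from 16 to 70 mm above the underside
- well0 (a point): left well of the wooden mug carrier (fixed): centre of its dark felt floor, 18 mm above the worktop, inside a low wooden ring (inside diameter 68, outside 78, 6 mm high). Axes of the carrier: x to its back, y to its left end, z up; wells 95 mm apart along y; the gate is at the front (-x)
- mark0 (a point): where the handle point of a cup in the left well belongs: 55 mm in front (-x of the carrier) of the well's centre, 46 mm above its floor. A short red line painted on the board in front of the well shows the direction
- well1 (a point): middle well of the wooden mug carrier (fixed): centre of its dark felt floor, 18 mm above the worktop, inside a low wooden ring (inside diameter 68, outside 78, 6 mm high). Axes of the carrier: x to its back, y to its left end, z up; wells 95 mm apart along y; the gate is at the front (-x)
- mark1 (a point): where the handle point of a cup in the middle well belongs: 55 mm in front (-x of the carrier) of the well's centre, 46 mm above its floor. A short red line painted on the board in front of the well shows the direction
- well2 (a point): right well of the wooden mug carrier (fixed): centre of its dark felt floor, 18 mm above the worktop, inside a low wooden ring (inside diameter 68, outside 78, 6 mm high). Axes of the carrier: x to its back, y to its left end, z up; wells 95 mm apart along y; the gate is at the front (-x)
- mark2 (a point): where the handle point of a cup in the right well belongs: 55 mm in front (-x of the carrier) of the well's centre, 46 mm above its floor. A short red line painted on the board in front of the well shows the direction
- gate (a joint): front gate's angle: 0 shut (upright), 1.57 open (folded forward, level, 30 mm above the worktop). Stiff friction hinge (0.16 N m), stays where left. 268 mm wide: 10 mm dowels between hinge and a 14 mm top rail 75 mm above it; before each well a 24 mm gap between two dowels lets the handle out. Shut, the rail lies above the handles, so cups go in only with the gate open
- gate_hinge (a point): middle of the gate's hinge line: 45 mm in front of the line of the wells' centres, 30 mm above the worktop; the line runs along the carrier's y (axes as the wells')
- gate_knob (a point): centre of the gate's dark knob: a bar 36 mm long along the hinge direction, 16 mm thick, its stem 22 mm clear of the top rail; 112 mm from the hinge line: straight above it when shut (142 mm above the worktop), straight in front when open (30 mm above it). Pinched by its ends, it turns between the fingers as the gate swings
- bat: round pale ware bat, fixed on the worktop at the robot's right, 175 mm across, 30 mm high, for the seconds; origin at the centre of its underside; room for two cups side by side
- tie_bowl: bystander, loose, not to be disturbed: small thrown bowl of twist ties, 104 mm across, 52 mm high; origin at the centre of its underside
- brush: bystander, loose, not to be disturbed: grey scrubbing brush, 155 mm long, 91 mm high; origin at the centre of its underside
- trimmer: bystander, loose, not to be disturbed: loop trimming tool lying flat, 206 mm long; origin at the centre of its underside
- brush_cup: bystander, loose, not to be disturbed: stained clay cup with a brush standing in it, 77 mm across, 166 mm high; origin at the centre of its underside

How it is judged:
On the way, in this order (a step that is already met when the one before it is completed fails the run):
1. the gate is folded open (value of joint gate above 1.35 rad), for 0.2 s.
2. with the gate open, every green cup stands in a well with its handle at the mark and every red cup stands on the bat (((horizontal distance between cup_a_mid and well0 below 0.009 m and horizontal distance between cup_a_handle and mark0 below 0.012 m and z of cup_a_mid in the frame of well0 below 0.0435 m) or (horizontal distance between cup_a_mid and well1 below 0.009 m and horizontal distance between cup_a_handle and mark1 below 0.012 m and z of cup_a_mid in the frame of well1 below 0.0435 m) or (horizontal distance between cup_a_mid and well2 below 0.009 m and horizontal distance between cup_a_handle and mark2 below 0.012 m and z of cup_a_mid in the frame of well2 below 0.0435 m)) and angle between each of cup_a_mid, cup_b_mid, cup_c_mid, cup_d_mid, cup_e_mid's own z axis and vertical below 0.06 rad and ((horizontal distance between cup_b_mid and well0 below 0.009 m and horizontal distance between cup_b_handle and mark0 below 0.012 m and z of cup_b_mid in the frame of well0 below 0.0435 m) or (horizontal distance between cup_b_mid and well1 below 0.009 m and horizontal distance between cup_b_handle and mark1 below 0.012 m and z of cup_b_mid in the frame of well1 below 0.0435 m) or (horizontal distance between cup_b_mid and well2 below 0.009 m and horizontal distance between cup_b_handle and mark2 below 0.012 m and z of cup_b_mid in the frame of well2 below 0.0435 m)) and ((horizontal distance between cup_c_mid and well0 below 0.009 m and horizontal distance between cup_c_handle and mark0 below 0.012 m and z of cup_c_mid in the frame of well0 below 0.0435 m) or (horizontal distance between cup_c_mid and well1 below 0.009 m and horizontal distance between cup_c_handle and mark1 below 0.012 m and z of cup_c_mid in the frame of well1 below 0.0435 m) or (horizontal distance between cup_c_mid and well2 below 0.009 m and horizontal distance between cup_c_handle and mark2 below 0.012 m and z of cup_c_mid in the frame of well2 below 0.0435 m)) and horizontal distance between each of cup_d_mid, cup_e_mid and bat below 0.07 m and z of cup_d_mid in the frame of bat between 0.066 and 0.075 m and z of cup_e_mid in the frame of bat between 0.066 and 0.075 m and value of joint gate above 1.2 rad), for 0.2 s.
3. the gate is swung shut (value of joint gate below 0.08 rad), for 0.2 s.
At the end, for the whole second after the job is handed in: gate shut within 0.08 rad; every green cup upright (within 0.06 rad) on a well's floor, axis within 9 mm of the well's centre and handle point within 12 mm of the well's mark (horizontally); every red cup upright on the bat with its axis within 70 mm of the bat's centre; all at rest (((horizontal distance between cup_a_mid and well0 below 0.009 m and horizontal distance between cup_a_handle and mark0 below 0.012 m and z of cup_a_mid in the frame of well0 below 0.0435 m) or (horizontal distance between cup_a_mid and well1 below 0.009 m and horizontal distance between cup_a_handle and mark1 below 0.012 m and z of cup_a_mid in the frame of well1 below 0.0435 m) or (horizontal distance between cup_a_mid and well2 below 0.009 m and horizontal distance between cup_a_handle and mark2 below 0.012 m and z of cup_a_mid in the frame of well2 below 0.0435 m)) and angle between each of cup_a_mid, cup_b_mid, cup_c_mid, cup_d_mid, cup_e_mid's own z axis and vertical below 0.06 rad and ((horizontal distance between cup_b_mid and well0 below 0.009 m and horizontal distance between cup_b_handle and mark0 below 0.012 m and z of cup_b_mid in the frame of well0 below 0.0435 m) or (horizontal distance between cup_b_mid and well1 below 0.009 m and horizontal distance between cup_b_handle and mark1 below 0.012 m and z of cup_b_mid in the frame of well1 below 0.0435 m) or (horizontal distance between cup_b_mid and well2 below 0.009 m and horizontal distance between cup_b_handle and mark2 below 0.012 m and z of cup_b_mid in the frame of well2 below 0.0435 m)) and ((horizontal distance between cup_c_mid and well0 below 0.009 m and horizontal distance between cup_c_handle and mark0 below 0.012 m and z of cup_c_mid in the frame of well0 below 0.0435 m) or (horizontal distance between cup_c_mid and well1 below 0.009 m and horizontal distance between cup_c_handle and mark1 below 0.012 m and z of cup_c_mid in the frame of well1 below 0.0435 m) or (horizontal distance between cup_c_mid and well2 below 0.009 m and horizontal distance between cup_c_handle and mark2 below 0.012 m and z of cup_c_mid in the frame of well2 below 0.0435 m)) and horizontal distance between each of cup_d_mid, cup_e_mid and bat below 0.07 m and z of cup_d_mid in the frame of bat between 0.066 and 0.075 m and z of cup_e_mid in the frame of bat between 0.066 and 0.075 m and value of joint gate below 0.08 rad and linear speed of each of cup_a, cup_b, cup_c, cup_d, cup_e below 0.03 m/s); the robot touches nothing.
It fails at once if a bystander is shoved more than 30 mm or knocked over (distance of any of tie_bowl, brush, trimmer, brush_cup from where it was at the start of the episode above 0.03 m or angle between any of tie_bowl, brush, trimmer, brush_cup's own z axis and vertical above 0.5 rad).
Of cup_a, cup_b, cup_c, cup_d, cup_e only 4 to 5 are there at a start; the rules pass over those that are not, and their reading is None.
At some moment in a run one of cup_a, cup_b, cup_c may be knocked a few centimetres aside while the robot is not near it.
Once in a run the grip may slacken for a moment while it holds something.
It also fails if it takes over 200 s, if anything falls off the work surface, if the arm or the gripper's body presses on something with over 40 N, if the wrist force passes 120 N, or if a joint passes its speed limit or range.

## Working session

There is one attempt and no reset: what is moved stays moved. The work goes in short steps, Python scripts to look and compute and a tool call to move; the robot and the scene stay as the last step left them, time stands still between calls to the robot, and variables do not carry over. Pictures are saved under pics/ and viewed, about 12 in all and at most 16, crops included, and the job is handed in when it is done.

Besides the shell and the picture viewer there is one more tool, called after "Emit:" as name([rows], argument=value, ...), one row to a line, values as JSON. play_rows: Moves the arm, as the interface text tells. Its arguments: {"type":"object","properties":{"rows":{"type":"array","items":{"type":"array","items":{"type":"array","items":{"type":"number"}}}},"grip_force":{"type":"number"}},"required":["rows"]}

```bash
mkdir -p pics; python3 - <<'E'
from rig import robot
import cv2,numpy as np
s=robot.state();print({k:np.round(v,3).tolist() for k,v in s.items()})
ims=[]
for n in ["scene","side","wrist"]:
    im=robot.get_image(n);cv2.imwrite(f"pics/{n}0.png",im[:,:,::-1])
    ci=robot.camera_info(n);print(n,np.round(ci["K"],1).tolist(),np.round(ci["cam_to_world"],3).tolist())
E
```

```text
{'t': 0.0, 'qpos': [1.123, 0.312, 0.014, 1.513, -0.004, 1.319, -0.027], 'qd': [-0.0, -0.001, -0.0, -0.002, 0.002, -0.001, -0.0], 'tau': [-0.0, -37.992, 0.146, -23.059, 0.012, 0.014, -0.0], 'tool_pos': [0.217, -0.505, 0.23], 'eef_rot': [-3.075, -0.633, 0.001], 'contact_force': [0.017, 0.051, 0.204], 'torque': [0.008, -0.016, -0.031], 'opening': 0.086}
scene [[520.0, 0.0, 318.2], [0.0, 520.0, 231.7], [0.0, 0.0, 1.0]] [[0.565, -0.401, 0.721, -0.532], [-0.825, -0.288, 0.486, -0.77], [0.013, -0.87, -0.493, 0.864], [0.0, 0.0, 0.0, 1.0]]
side [[591.3, 0.0, 326.1], [0.0, 591.3, 243.9], [0.0, 0.0, 1.0]] [[0.634, -0.654, 0.413, -0.127], [-0.773, -0.534, 0.342, -0.593], [-0.003, -0.536, -0.844, 1.471], [0.0, 0.0, 0.0, 1.0]]
wrist [[417.6, 0.0, 324.9], [0.0, 417.6, 239.5], [0.0, 0.0, 1.0]] [[0.396, -0.885, -0.246, 0.279], [-0.918, -0.382, -0.105, -0.479], [-0.001, 0.267, -0.964, 0.373], [0.0, 0.0, 0.0, 1.0]]
```

View pics/scene0.png

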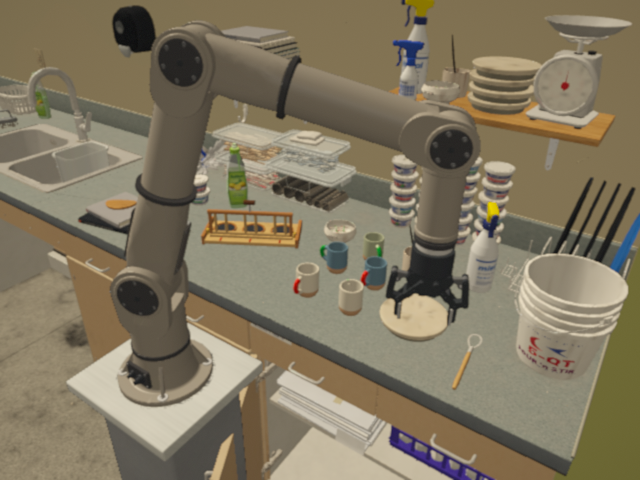

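View pics/side0.png

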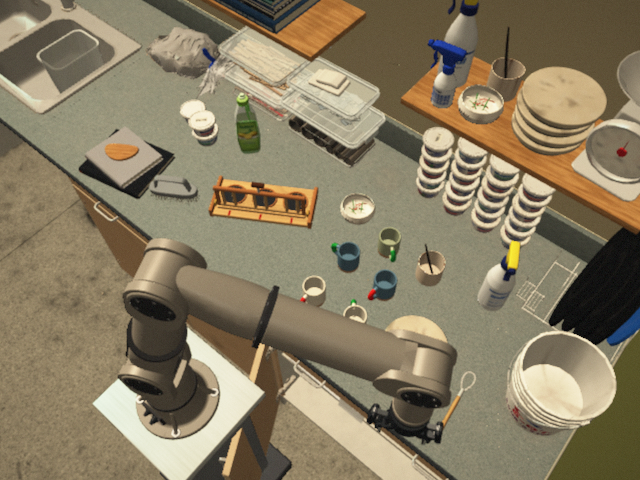

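```bash
cat > h.py <<'E'
from rig import robot
import cv2,numpy as np
from scipy.spatial.transform import Rotation as R
def ray(cam,rc,ci=None):
    ci=ci or robot.camera_info(cam);K=np.array(ci["K"]);T=np.array(ci["cam_to_world"])
    d=T[:3,:3]@np.linalg.inv(K)@[rc[1],rc[0],1];return T[:3,3],d/np.linalg.norm(d)
def onz(o,d,z): return o+d*(z-o[2])/d[2]
def tri(rays):
    A=0;b=0
    for o,d in rays:
        P=np.eye(3)-np.outer(d,d);A=A+P;b=b+P@o
    x=np.linalg.solve(A,b);return x,max(np.linalg.norm((np.eye(3)-np.outer(d,d))@(x-o)) for o,d in rays)
def proj(cam,p,ci=None):
    ci=ci or robot.camera_info(cam);T=np.linalg.inv(ci["cam_to_world"]);q=np.array(ci["K"])@(T[:3,:3]@p+T[:3,3]);return q[:2]/q[2]
def pose():
    s=robot.state();return np.array(s["tool_pos"]),R.from_rotvec(s["eef_rot"]).as_matrix(),s
def delta(p,yaw=None,Rm=None):
    """shift (mm) and turn (deg) in tool axes to reach TCP p, with tool-y axis at world yaw (deg), pointing down"""
    t,M,s=pose();sh=M.T@(np.array(p)-t)*1000
    if yaw is not None:
        best=None
        for k in (0,180):
            a=np.radians(yaw+k);y=np.array([np.cos(a),np.sin(a),0]);z=np.array([0,0,-1.]);x=np.cross(y,z)
            rv=R.from_matrix(M.T@np.c_[x,y,z]).as_rotvec(degrees=True)
            if best is None or np.linalg.norm(rv)<np.linalg.norm(best): best=rv
        rv=best
    else: rv=R.from_matrix(M.T@Rm).as_rotvec(degrees=True) if Rm is not None else np.zeros(3)
    return np.round(sh,1),np.round(rv,1)
E
python3 - <<'E'
from h import *
zs={'mid':.04,'handle':.046}
for n in ["cup_a_mid","cup_b_mid","cup_c_mid","cup_d_mid","cup_e_mid","cup_a_handle","cup_b_handle","cup_c_handle","cup_d_handle","cup_e_handle","well0","well1","well2","gate_knob","gate_hinge","bat","tie_bowl","brush_cup","trimmer","brush"]:
    z=.04 if '_mid' in n else .046 if 'handle' in n else .018 if 'well' in n else .142 if 'knob' in n else .03 if 'hinge' in n else 0
    L=[]
    for c in ["side","scene"]:
        r=robot.place_of(c,n);L.append(r[:3])
        print(n,c,[(round(float(x["confidence"]),2),np.round(x["location"]).tolist(),np.round(onz(*ray(c,x["location"]),z),3)[:2].tolist()) for x in r[:3]])
    if all(L):
        x,e=tri([ray("side",L[0][0]["location"]),ray("scene",L[1][0]["location"])]);print("   tri",np.round(x,3),round(e,4))
print(robot.state()["t"])
E
```

```text
cup_a_mid side [(0.88, [324.0, 357.0], [0.43, -0.235])]
cup_a_mid scene [(0.81, [297.0, 348.0], [0.432, -0.217]), (0.56, [274.0, 370.0], [0.558, -0.213])]
   tri [ 0.423 -0.231  0.051] 0.0073
cup_b_mid side [(0.79, [258.0, 348.0], [0.574, -0.09])]
cup_b_mid scene [(0.63, [257.0, 337.0], [0.58, -0.09]), (0.59, [272.0, 415.0], [0.643, -0.31])]
   tri [ 0.572 -0.093  0.045] 0.0009
cup_c_mid side [(0.67, [246.0, 386.0], [0.676, -0.15])]
cup_c_mid scene [(0.88, [249.0, 371.0], [0.679, -0.148])]
   tri [ 0.674 -0.151  0.043] 0.0005
cup_d_mid side [(0.83, [291.0, 314.0], [0.435, -0.084])]
cup_d_mid scene [(0.93, [281.0, 306.0], [0.428, -0.085])]
   tri [ 0.437 -0.08   0.033] 0.0016
cup_e_mid side [(0.74, [288.0, 383.0], [0.561, -0.223]), (0.66, [197.0, 265.0], [0.586, 0.237]), (0.47, [293.0, 314.0], [0.429, -0.09])]
cup_e_mid scene [(0.84, [274.0, 374.0], [0.568, -0.22]), (0.56, [202.0, 247.0], [0.705, 0.371]), (0.46, [272.0, 412.0], [0.638, -0.305])]
   tri [ 0.557 -0.226  0.048] 0.0001
cup_a_handle side [(0.77, [304.0, 350.0], [0.463, -0.188])]
cup_a_handle scene [(0.87, [286.0, 353.0], [
[... 2151 characters left out ...]
01
bat side []
bat scene [(0.67, [324.0, 411.0], [0.475, -0.384])]
tie_bowl side [(0.95, [216.0, 356.0], [0.728, -0.003])]
tie_bowl scene [(0.8, [237.0, 340.0], [0.742, 0.004])]
   tri [ 0.72  -0.009  0.015] 0.0001
brush_cup side [(0.86, [277.0, 432.0], [0.698, -0.301]), (0.49, [197.0, 232.0], [0.541, 0.337])]
brush_cup scene [(0.54, [272.0, 414.0], [0.697, -0.288])]
   tri [ 0.693 -0.297  0.005] 0.0063
trimmer side [(0.63, [407.0, 452.0], [0.418, -0.549])]
trimmer scene [(0.7, [362.0, 468.0], [0.426, -0.554])]
   tri [ 0.416 -0.552  0.007] 0.0034
brush side [(0.57, [196.0, 174.0], [0.43, 0.481])]
brush scene [(0.64, [280.0, 359.0], [0.566, -0.174])]
   tri [ 0.187 -0.177  0.461] 0.2596
2.15
```

```bash
python3 - <<'E'
from h import *
print(delta([.551,.222,.26],-55.4))
E
```

```text
(array([ 593.9, -536.4,  -28.7]), array([  0. ,   0. , -11.3]))
```

Emit:
play_rows([
  [[85,594,-536,-29,0,0,-11.3],[85,594,-536,-29,0,0,-11.3],[85,594,-536,-29,0,0,-11.3],[85,594,-536,-29,0,0,-11.3],[85,594,-536,-29,0,0,-11.3],[85,594,-536,-29,0,0,-11.3],[85,594,-536,-29,0,0,-11.3],[85,594,-536,-29,0,0,-11.3],[85,594,-536,-29,0,0,-11.3],[85,594,-536,-29,0,0,-11.3],[85,594,-536,-29,0,0,-11.3],[85,594,-536,-29,0,0,-11.3]],
], grip_force=60)

```text
t: 3.35
tool_pos: [0.4682, 0.0411, 0.2535]
eef_rot: [2.999, 0.932, 0.002]
contact_force: [1.3, 0.5, -0.1]
opening: 0.0846
```

```bash
python3 - <<'E'
from h import *
print(delta([.551,.222,.26],-55.4))
E
```

```text
(array([ 170.7, -102.1,   -6.5]), array([ 0.1, -0. , -0.1]))
```

Emit:
play_rows([
  [[85,171,-102,-7,0,0,0],[85,171,-102,-7,0,0,0],[85,171,-102,-7,0,0,0],[85,171,-102,-7,0,0,0],[85,171,-102,-7,0,0,0],[85,171,-102,-7,0,0,0]],
])

```text
t: 3.95
tool_pos: [0.5501, 0.2221, 0.2592]
eef_rot: [-2.998, -0.938, 0.002]
contact_force: [-0.5, -1.2, -0.0]
opening: 0.0848
```

```bash
python3 - <<'E'
from h import *
print(np.round(pose()[0],3), delta([.551,.222,.26],-55.4))
im=robot.get_image("wrist");cv2.imwrite("pics/w1.png",im[:,:,::-1])
for n,z in [("gate_knob",.142),("gate_hinge",.03),("well0",.018),("mark0",.064)]:
    ci=robot.camera_info("wrist");r=robot.place_of("wrist",n)
    print(n,[(round(float(x["confidence"]),2),np.round(x["location"]).tolist(),np.round(onz(*ray("wrist",x["location"],ci),z),3)[:2].tolist()) for x in r[:5]])
E
```

```text
[0.55  0.222 0.259] (array([ 0.7,  0.6, -0.8]), array([-0.1,  0.1,  0.1]))
gate_knob [(0.95, [231.0, 328.0], [0.552, 0.218]), (0.29, [335.0, 565.0], [0.584, 0.041])]
gate_hinge [(0.65, [203.0, 329.0], [0.551, 0.214]), (0.24, [336.0, 568.0], [0.576, -0.057])]
well0 [(0.76, [150.0, 432.0], [0.642, 0.163]), (0.58, [147.0, 330.0], [0.592, 0.24])]
mark0 [(0.9, [209.0, 212.0], [0.498, 0.294]), (0.85, [223.0, 439.0], [0.594, 0.131]), (0.76, [222.0, 329.0], [0.543, 0.208])]
```

View pics/w1.png

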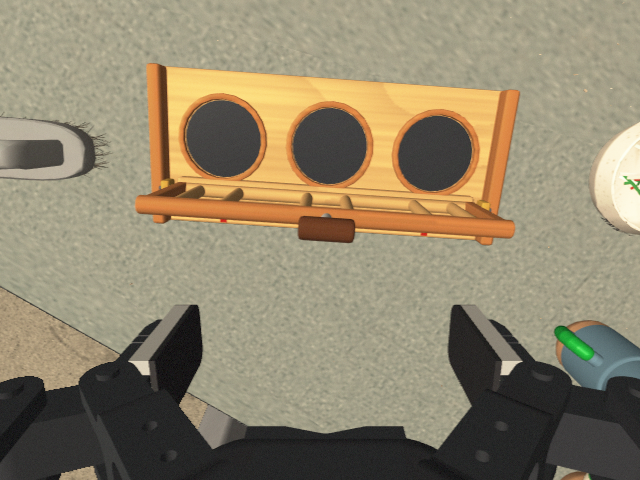

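```bash
python3 - <<'E'
from h import *
im=cv2.imread("pics/w1.png");ci=robot.camera_info("wrist")
m=(im.max(2)<75).astype(np.uint8);n,l,st,c=cv2.connectedComponentsWithStats(m)
P=[]
for i in range(1,n):
    if 2000<st[i,4]<9000 and c[i][1]<200:
        p=onz(*ray("wrist",c[i][::-1],ci),.018);P.append(p);print(c[i],st[i],p.round(4))
P=np.array(sorted(P,key=lambda p:-p[1]))
print(np.linalg.norm(np.diff(P,axis=0),axis=1))
d=P[0]-P[2];a=np.arctan2(d[1],d[0]);print("y yaw",np.degrees(a));ex=np.array([np.sin(a),-np.cos(a)]);print("ex",ex,"hinge",P[1][:2]-.045*ex,"mean",P.mean(0))
# knob ends
hsv=cv2.cvtColor(im,cv2.COLOR_BGR2HSV)
kn=onz(*ray("wrist",[230,326],ci),.142);print("knob",kn)
E
```

```text
[224.70214395 140.75267994] [ 187  101   73   76 3918] [0.5434 0.3212 0.018 ]
[329.40749415 145.6412178 ] [ 294  108   72   76 4270] [0.593  0.2412 0.018 ]
[434.63301887 153.01674528] [ 399  116   73   75 4240] [0.6415 0.1589 0.018 ]
[0.09409091 0.09556084]
y yaw 121.17190675875489
ex [0.85561816 0.51760755] hinge [0.55448923 0.21792883] mean [0.59262967 0.24042926 0.018     ]
knob [0.55214836 0.21774012 0.142     ]
```

```bash
python3 - <<'E'
from h import *
print(delta([.5535,.218,.123],-58.9))
E
```

```text
(array([  1.9,   1.6, 137.5]), array([ 0.1, -0. ,  3.3]))
```

Emit:
play_rows([
  [[85,2,1.6,40,0,0,3.4],[85,2,1.6,80,0,0,3.4],[85,2,1.6,110,0,0,3.4],[85,2,1.6,130,0,0,3.4],[85,2,1.6,137,0,0,3.4],[60,2,1.6,137,0,0,3.4],[34,2,1.6,137,0,0,3.4],[20,2,1.6,137,0,0,3.4],[20,2,1.6,137,0,0,3.4],[20,2,1.6,137,0,0,3.4],[20,2,1.6,137,0,0,3.4]],
], grip_force=40)

```text
t: 5.3
tool_pos: [0.5529, 0.2234, 0.1255]
eef_rot: [-3.022, -0.845, -0.005]
contact_force: [-3.4, 1.6, 7.0]
opening: 0.0354
```

```bash
python3 - <<'E'
from h import *
t,M,s=pose();print(t.round(4),s['opening'],np.round(s['contact_force'],1))
h=np.array([.5545,.218,.03]);ex=np.array([.856,.518,0]);off=np.array([0,0,-.019])
for th in np.radians([0,10,20,30,40,50,60,70,80,88,92]):
    k=h+.112*(np.array([0,0,1])*np.cos(th)-ex*np.sin(th));p=k+off
    print(round(np.degrees(th)),(M.T@(p-(h+[0,0,.112]+off))*1000).round(1),p.round(3))
E
```

```text
[0.5529 0.2234 0.1255] 0.03535655284898592 [-3.4  1.6  7. ]
0 [0. 0. 0.] [0.554 0.218 0.123]
10 [-19.5  -0.    1.6] [0.538 0.208 0.121]
20 [-38.4  -0.    6.6] [0.522 0.198 0.116]
30 [-56.1  -0.   14.8] [0.507 0.189 0.108]
40 [-72.1   0.   25.9] [0.493 0.181 0.097]
50 [-86.    0.   39.7] [0.481 0.174 0.083]
60 [-97.3   0.1  55.6] [0.471 0.168 0.067]
70 [-1.056e+02  1.000e-01  7.330e+01] [0.464 0.163 0.049]
80 [-1.107e+02  1.000e-01  9.210e+01] [0.46  0.161 0.03 ]
88 [-112.4    0.2  107.7] [0.459 0.16  0.015]
92 [-112.4    0.2  115.5] [0.459 0.16  0.007]
```

Emit:
play_rows([
  [[20,-19.5,0,1.6,0,0,0],[20,-38.4,0,6.6,0,0,0],[20,-56.1,0,14.8,0,0,0],[20,-72.1,0,25.9,0,0,0],[20,-86,0,39.7,0,0,0],[20,-97.3,0,55.6,0,0,0],[20,-105.6,0,73.3,0,0,0],[20,-110.7,0,92,0,0,0],[20,-112.4,0,108,0,0,0],[20,-112.4,0,112,0,0,0],[20,-112.4,0,112,0,0,0],[20,-112.4,0,112,0,0,0]],
])

```text
t: 6.5
tool_pos: [0.4547, 0.1648, 0.0111]
eef_rot: [-3.022, -0.846, 0.003]
contact_force: [-4.9, 3.6, 0.9]
opening: 0.0349
```

```bash
python3 - <<'E'
from h import *
t,M,s=pose();print(t.round(4),s['opening'],np.round(s['contact_force'],1))
for c in ["side","scene"]:
    for n in ["gate_knob"]:
        r=robot.place_of(c,n) if robot.get_image(c) is not None else 0
        print(c,n,[(round(float(x["confidence"]),2),np.round(x["location"]).tolist(),np.round(onz(*ray(c,x["location"]),.03),3)[:2].tolist()) for x in r[:3]])
E
```

```text
[0.4547 0.1648 0.0111] 0.03489780363556512 [-4.9  3.6  0.9]
side gate_knob [(0.63, [238.0, 255.0], [0.463, 0.164]), (0.55, [201.0, 294.0], [0.636, 0.163])]
scene gate_knob [(0.8, [254.0, 241.0], [0.438, 0.164])]
```

Emit:
play_rows([
  [[85,0,0,0,0,0,0],[85,0,0,0,0,0,0],[85,0,0,0,0,0,0],[85,0,0,0,0,0,0],[85,0,0,-40,0,0,0],[85,0,0,-80,0,0,0],[85,0,0,-130,0,0,0],[85,0,0,-180,0,0,0],[85,0,0,-230,0,0,0],[85,30,0,-250,0,0,0],[85,60,0,-250,0,0,0],[85,60,0,-250,0,0,0]],
])

```text
t: 7.9
tool_pos: [0.511, 0.1945, 0.2613]
eef_rot: [-3.024, -0.843, -0.005]
contact_force: [-1.5, -0.6, -1.4]
opening: 0.085
```

```bash
python3 - <<'E'
from h import *
t,M,s=pose();print(t.round(4),s['opening'],np.round(s['contact_force'],1), M.round(3).tolist())
im=robot.get_image("wrist")[:,:,::-1].copy();cv2.imwrite("pics/w2.png",im);ci=robot.camera_info("wrist")
m=(im.max(2)<75).astype(np.uint8);n,l,st,c=cv2.connectedComponentsWithStats(m)
P=[]
for i in range(1,n):
    if 2000<st[i,4]<9000 and c[i][1]<250:
        p=onz(*ray("wrist",c[i][::-1],ci),.018);P.append(p);print(c[i].round(1),st[i],p.round(4))
P=np.array(sorted(P,key=lambda p:-p[1]));d=P[0]-P[-1];print("yaw",np.degrees(np.arctan2(d[1],d[0])))
r=robot.place_of("wrist","gate_knob");print([(round(float(x["confidence"]),2),np.round(x["location"]).tolist(),np.round(onz(*ray("wrist",x["location"],ci),.03),4)[:2].tolist()) for x in r[:3]])
E
```

```text
[0.511  0.1945 0.2613] 0.08498672054691175 [-1.5 -0.6 -1.4] [[0.856, 0.517, 0.002], [0.517, -0.856, 0.003], [0.004, -0.001, -1.0]]
[322.2  91.2] [ 285   52   75   79 4621] [0.5884 0.244  0.018 ]
[430.9  91.6] [ 394   52   75   80 4676] [0.6372 0.1628 0.018 ]
yaw 121.00659138883277
[(0.6, [268.0, 318.0], [0.4508, 0.165]), (0.18, [96.0, 319.0], [0.5832, 0.2439])]
```

View pics/w2.png

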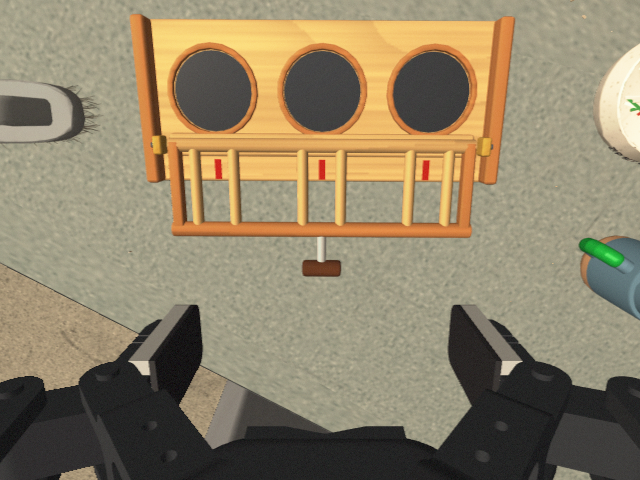

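```bash
cat >> h.py <<'E'
def wells():
    ci=robot.camera_info("wrist");im=robot.get_image("wrist")[:,:,::-1].copy()
    m=(im.max(2)<75).astype(np.uint8);n,l,st,c=cv2.connectedComponentsWithStats(m)
    return [(c[i].round(1),onz(*ray("wrist",c[i][::-1],ci),.018).round(4)) for i in range(1,n) if 2000<st[i,4]<9000 and c[i][1]<250 and st[i,1]>3]
E
python3 - <<'E'
from h import *
for k in range(3): print(pose()[0].round(4),wells())
im=cv2.imread("pics/w2.png");hsv=cv2.cvtColor(im,cv2.COLOR_BGR2HSV);ci=robot.camera_info("wrist")
# well0 felt by largest dark contour with looser threshold in a box ; red lines
m=(hsv[40:140,160:265,1]<110).astype(np.uint8);n,l,st,c=cv2.connectedComponentsWithStats(m);i=1+st[1:,4].argmax();q=c[i]+[160,40];print("w0",q,st[i],onz(*ray("wrist",q[::-1],ci),.018).round(4))
for rc in [(169,218),(169,322),(170,425.5)]: print("red",onz(*ray("wrist",rc,ci),.018).round(4))
E
```

```text
[0.508  0.193  0.2604] [(array([322.3,  84.9]), array([0.5916, 0.2457, 0.018 ])), (array([431.9,  85.6]), array([0.6404, 0.1642, 0.018 ]))]
[0.5076 0.1927 0.2603] [(array([322.2,  84. ]), array([0.5916, 0.2457, 0.018 ])), (array([431.8,  84.7]), array([0.6404, 0.1642, 0.018 ]))]
[0.5074 0.1925 0.2605] [(array([322. ,  83.9]), array([0.5915, 0.2457, 0.018 ])), (array([431.7,  84.5]), array([0.6404, 0.1641, 0.018 ]))]
w0 [212.86370247  90.19883648] [  15   10   77   81 4813] [0.538  0.3242 0.018 ]
red [0.4797 0.2892 0.018 ]
red [0.529  0.2079 0.018 ]
red [0.5773 0.1264 0.018 ]
```

```bash
python3 - <<'E'
from h import *
print(delta([.573,-.10,.25],-5))
E
```

```text
(array([-95.1, 284.3,  10.9]), array([ -0. ,   0.1, -53.9]))
```

Emit:
play_rows([
  [[85,-95,284,11,0,0,-54],[85,-95,284,11,0,0,-54],[85,-95,284,11,0,0,-54],[85,-95,284,11,0,0,-54],[85,-95,284,11,0,0,-54],[85,-95,284,11,0,0,-54],[85,-95,284,11,0,0,-54],[85,-95,284,11,0,0,-54],[85,-95,284,11,0,0,-54],[85,-95,284,11,0,0,-54],[85,-95,284,11,0,0,-54]],
])

```text
t: 9.25
tool_pos: [0.5737, -0.0964, 0.2506]
eef_rot: [2.309, 2.129, 0.001]
contact_force: [-0.4, -0.2, -0.5]
opening: 0.0851
```

```bash
cat >> h.py <<'E'
def look(names,cam="wrist",save=None,n=3):
    ci=robot.camera_info(cam);im=robot.get_image(cam)
    if save: cv2.imwrite(save,im[:,:,::-1])
    o={}
    for k in names:
        z=.04 if '_mid' in k else .046
        r=robot.place_of(cam,k);o[k]=[(round(float(x["confidence"]),2),np.round(x["location"]).astype(int).tolist(),np.round(onz(*ray(cam,x["location"],ci),z),3)[:2].tolist()) for x in r[:n]];print(k,o[k])
    return o
E
python3 - <<'E'
from h import *
print(pose()[0].round(4));robot.get_image("side")
look(["cup_b_mid","cup_b_handle","cup_c_mid","cup_c_handle","cup_e_mid","cup_e_handle","cup_d_mid","cup_a_mid"],save="pics/w3.png")
print(pose()[0].round(4))
E
```

```text
[ 0.5737 -0.0964  0.2506]
cup_b_mid [(0.93, [190, 354], [0.599, -0.086])]
cup_b_handle [(0.59, [119, 354], [0.603, -0.029])]
cup_c_mid [(0.61, [254, 457], [0.687, -0.151])]
cup_c_handle [(0.83, [302, 419], [0.651, -0.191])]
cup_e_mid [(0.63, [339, 330], [0.569, -0.226]), (0.63, [120, 354], [0.603, -0.029])]
cup_e_handle [(0.84, [335, 271], [0.515, -0.214]), (0.21, [367, 450], [0.679, -0.261])]
cup_d_mid [(0.77, [207, 159], [0.432, -0.088])]
cup_a_mid []
[ 0.5739 -0.099   0.25  ]
```

View pics/w3.png

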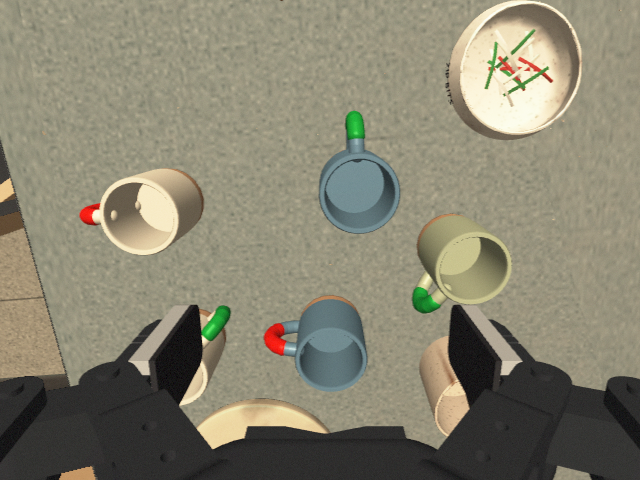

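```bash
python3 - <<'E'
from h import *
ci=robot.camera_info("wrist");f=lambda r,c,z:onz(*ray("wrist",(r,c),ci),z).round(4)
print("b rim",f(191,360,.08),"edges",f(191,319.5,.08),f(191,400,.08),"handle top",f(122,354,.066))
print("c rim",f(267,467,.08),"h",f(300,427,.066))
print("e rim",f(355,330,.08),"d rim",f(217,140,.08))
E
```

```text
b rim [ 0.6014 -0.0833  0.08  ] edges [ 0.571  -0.0808  0.08  ] [ 0.6314 -0.0859  0.08  ] handle top [ 0.6011 -0.0331  0.066 ]
c rim [ 0.6822 -0.1509  0.08  ] h [ 0.6533 -0.1831  0.066 ]
e rim [ 0.5678 -0.2199  0.08  ] d rim [ 0.4324 -0.0892  0.08  ]
```

```bash
python3 - <<'E'
from h import *
print(delta([.601,-.084,.030],-2))
E
```

```text
(array([ 17.3,  25.8, 220. ]), array([-0. ,  0. , -2.9]))
```

Emit:
play_rows([
  [[85,17,26,0,0,0,-3],[85,17,26,50,0,0,-3],[85,17,26,100,0,0,-3],[85,17,26,150,0,0,-3],[85,17,26,190,0,0,-3],[85,17,26,219,0,0,-3],[85,17,26,219,0,0,-3],[60,17,26,219,0,0,-3],[50,17,26,219,0,0,-3],[50,17,26,219,0,0,-3],[50,17,26,219,0,0,-3],[50,17,26,219,0,0,-3]],
], grip_force=80)

```text
t: 10.95
tool_pos: [0.6035, -0.0841, 0.0338]
eef_rot: [2.254, 2.182, 0.005]
contact_force: [0.4, 0.5, 5.8]
opening: 0.0615
```

```bash
python3 - <<'E'
from h import *
print(delta([.5428,.3273,.15],120.9), pose()[1].round(3).tolist())
E
```

```text
(array([ 409.2,  -73.4, -116.7]), array([ 0.3, -0.1, 57.2])) [[0.032, 0.999, 0.005], [0.999, -0.032, -0.001], [-0.0, 0.005, -1.0]]
```

Emit:
play_rows([
  [[50,0,0,-40,0,0,0],[50,0,0,-80,0,0,0],[50,0,0,-118,0,0,0],[50,40,-7,-118,0,0,-8],[50,80,-14,-118,0,0,-16],[50,120,-21,-118,0,0,-24],[50,160,-29,-118,0,0,-32],[50,200,-36,-118,0,0,-40],[50,240,-43,-118,0,0,-48],[50,280,-50,-118,0,0,-56],[50,320,-57,-118,0,0,-64],[50,340,-61,-118,0,0,-72]],
])

```text
t: 12.15
tool_pos: [0.5489, 0.2625, 0.1497]
eef_rot: [-0.524, -3.097, -0.005]
contact_force: [-1.2, 0.3, -0.2]
opening: 0.0612
```

```bash
sed -i 's/for k in (0,180)/for k in ((0,180) if not exact else (0,))/; s/def delta(p,yaw=None,Rm=None)/def delta(p,yaw=None,Rm=None,exact=False)/' h.py; python3 - <<'E'
from h import *
print(robot.state()['opening'],pose()[0].round(3),delta([.5428,.3273,.15],120.9,exact=True))
E
```

```text
0.06123981104984382 [0.549 0.263 0.15 ] (array([27.1, 59.1, -0.1]), array([  0.2,  -0. , -50.1]))
```

Emit:
play_rows([
  [[50,27,59,0,0,0,-50],[50,27,59,0,0,0,-50],[50,27,59,0,0,0,-50],[50,27,59,0,0,0,-50],[50,27,59,0,0,0,-50],[50,27,59,0,0,0,-50],[50,27,59,0,0,0,-50],[50,27,59,0,0,0,-50],[50,27,59,0,0,0,-50],[50,27,59,0,0,0,-50]],
])

```text
t: 13.15
tool_pos: [0.5459, 0.3221, 0.1491]
eef_rot: [-0.815, 3.034, -0.001]
contact_force: [-0.6, 1.4, -1.7]
opening: 0.0616
```

```bash
python3 - <<'E'
from h import *
print(robot.state()['opening'],delta([.5428,.3273,.0525],120.9,exact=True))
ci=robot.camera_info("wrist");im=robot.get_image("wrist");cv2.imwrite("pics/w4.png",im[:,:,::-1]);print(delta([.5428,.3273,.0525],120.9,exact=True))
np.save("ci4.npy",ci["cam_to_world"])
E
```

```text
0.061583356376397995 (array([ 0.1,  6.1, 96.6]), array([-0. ,  0. , -0.8]))
(array([ 0.1,  6.1, 96.6]), array([-0. ,  0. , -0.8]))
```

View pics/w4.png

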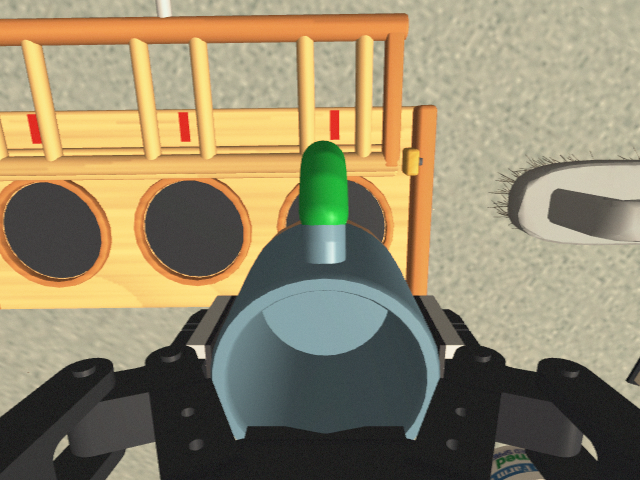

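Emit:
play_rows([
  [[50,0,6,30,0,0,-0.8],[50,0,6,60,0,0,-0.8],[50,0,6,80,0,0,-0.8],[50,0,6,90,0,0,-0.8],[50,0,6,96,0,0,-0.8],[50,0,6,98,0,0,-0.8],[50,0,6,98,0,0,-0.8],[50,0,6,98,0,0,-0.8],[50,0,6,98,0,0,-0.8]],
])

```text
t: 14.1
tool_pos: [0.5433, 0.328, 0.0519]
eef_rot: [-0.838, 3.026, 0.001]
contact_force: [0.4, 0.2, -0.2]
opening: 0.0614
```

Emit:
play_rows([
  [[66,0,0,1,0,0,0],[76,0,0,1,0,0,0],[76,0,0,1,0,0,0],[76,0,0,0,0,0,0],[76,0,0,-30,0,0,0],[76,0,0,-70,0,0,0],[76,0,0,-110,0,0,0],[76,0,0,-150,0,0,0],[76,0,0,-190,0,0,0],[76,0,0,-190,0,0,0],[76,0,0,-190,0,0,0],[76,0,0,-190,0,0,0]],
])

```text
t: 15.3
tool_pos: [0.5426, 0.3267, 0.2397]
eef_rot: [0.838, -3.026, 0.002]
contact_force: [-0.3, -0.8, 0.2]
opening: 0.076
```

```bash
python3 - <<'E'
from h import *
print(pose()[0]);ci=robot.camera_info("wrist")
o=look(["cup_b_mid","cup_b_handle"],save="pics/w5.png")
for k,v in o.items():
    for x in v: print(k,onz(*ray("wrist",x[1],ci),.058 if 'mid' in k else .064).round(4))
print("want",[.5428,.3273],"mark",[.5428-.055*.858,.3273-.055*.5136])
look(["cup_c_mid","cup_c_handle","cup_a_mid","cup_a_handle"],"side")
look(["cup_c_mid","cup_c_handle","cup_a_mid","cup_a_handle"],"scene")
print(delta([.65,-.18,.25],-32))
E
```

```text
[0.54256759 0.32673398 0.23968434]
cup_b_mid [(0.71, [212, 326], [0.545, 0.328]), (0.18, [140, 71], [0.6, 0.123])]
cup_b_handle [(0.92, [143, 327], [0.496, 0.299])]
cup_b_mid [0.5412 0.3264 0.058 ]
cup_b_mid [0.5933 0.1322 0.058 ]
cup_b_handle [0.495  0.2994 0.064 ]
want [0.5428, 0.3273] mark [0.49560999999999994, 0.299052]
cup_c_mid [(0.75, [246, 389], [0.681, -0.158])]
cup_c_handle [(0.67, [261, 392], [0.643, -0.196])]
cup_a_mid [(0.58, [323, 357], [0.433, -0.235])]
cup_a_handle [(0.88, [304, 352], [0.466, -0.191]), (0.52, [304, 302], [0.381, -0.086]), (0.4, [216, 357], [0.702, -0.024])]
cup_c_mid [(0.98, [252, 373], [0.668, -0.162])]
cup_c_handle [(0.84, [252, 382], [0.676, -0.188])]
cup_a_mid [(0.71, [299, 347], [0.424, -0.22]), (0.61, [220, 219], [0.545, 0.357])]
cup_a_handle [(0.83, [285, 350], [0.473, -0.198])]
(array([ 169.1, -490.3,   -9. ]), array([  0.,   0., -27.]))
```

```bash
python3 - <<'E'
from h import *
print(np.round(robot.state()['qpos'],2),delta([.682,-.152,.245],138,exact=True))
E
```

```text
[ 0.03  0.74 -1.18  1.21  0.68  1.59  1.1 ] (array([ 127.2, -482.7,   -4. ]), array([  0.,   0., -17.]))
```

Emit:
play_rows([
  [[76,127,-483,-4,0,0,-17],[76,127,-483,-4,0,0,-17],[76,127,-483,-4,0,0,-17],[76,127,-483,-4,0,0,-17],[76,127,-483,-4,0,0,-17],[85,127,-483,-4,0,0,-17],[85,127,-483,-4,0,0,-17],[85,127,-483,-4,0,0,-17],[85,127,-483,-4,0,0,-17],[85,127,-483,-4,0,0,-17],[85,127,-483,-4,0,0,-17],[85,127,-483,-4,0,0,-17]],
])

```text
t: 17.15
tool_pos: [0.6824, -0.154, 0.2443]
eef_rot: [1.271, -2.873, -0.002]
contact_force: [-0.8, -0.2, -0.7]
opening: 0.0847
```

```bash
python3 - <<'E'
from h import *
print(np.round(robot.state()['qpos'],2),delta([.682,-.152,.245],138,exact=True))
E
```

```text
[ 0.66  0.86 -1.16  0.95  0.78  1.7   2.21] (array([-1.2,  1.7, -0.7]), array([ 0.1,  0. , -0.3]))
```

```bash
python3 - <<'E'
from h import *
robot.get_image("side");print(pose()[0].round(4))
ci=robot.camera_info("wrist");look(["cup_c_mid","cup_c_handle"],save="pics/w6.png")
# rim: fit from mask
m=robot.masks_of("wrist","cup_c_mid");
if m: M=m[0]["mask"];ys,xs=np.where(M);print(m[0]["confidence"],ys.min(),ys.max(),xs.min(),xs.max())
E
```

```text
[ 0.6822 -0.1514  0.2448]
cup_c_mid [(0.88, [210, 322], [0.685, -0.151])]
cup_c_handle [(0.68, [146, 320], [0.651, -0.192])]
```

View pics/w6.png

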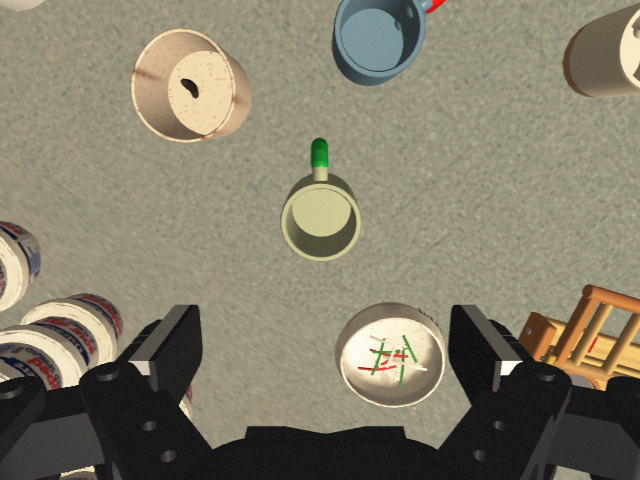

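```bash
python3 - <<'E'
from h import *
ci=robot.camera_info("wrist");f=lambda r,c,z:onz(*ray("wrist",(r,c),ci),z).round(4)
c=f(218,320.5,.08);h=f(150,320,.066);print(c,h,np.degrees(np.arctan2(*(h-c)[1::-1])),f(218,281,.08),f(218,360,.08))
print(delta([c[0],c[1],.030],138,exact=True))
E
```

```text
[ 0.6849 -0.1519  0.08  ] [ 0.6522 -0.1891  0.066 ] -131.31651361083948 [ 0.7071 -0.1718  0.08  ] [ 0.6626 -0.1321  0.08  ]
(array([-2.000e-01, -3.400e+00,  2.155e+02]), array([-0. ,  0. ,  0.2]))
```

Emit:
play_rows([
  [[85,-0.2,-2.8,50,0,0,0],[85,-0.2,-2.8,100,0,0,0],[85,-0.2,-2.8,150,0,0,0],[85,-0.2,-2.8,190,0,0,0],[85,-0.2,-2.8,213,0,0,0],[85,-0.2,-2.8,213,0,0,0],[85,-0.2,-2.8,213,0,0,0],[60,-0.2,-2.8,213,0,0,0],[50,-0.2,-2.8,213,0,0,0],[50,-0.2,-2.8,213,0,0,0],[50,-0.2,-2.8,213,0,0,0],[50,-0.2,-2.8,213,0,0,0]],
])

```text
t: 18.6
tool_pos: [0.6865, -0.1532, 0.0356]
eef_rot: [-1.274, 2.866, -0.003]
contact_force: [-0.4, -0.2, 6.9]
opening: 0.0611
```

```bash
python3 - <<'E'
from h import *
t,M,s=pose();w=np.array([.5916,.2457,t[2]+.115]);print(s['opening'],t.round(4),delta(w,120.9,exact=True))
E
```

```text
0.06108275370226662 [ 0.6865 -0.1532  0.0356] (array([-233.1,  337.2, -115.3]), array([-0.2,  0.3, 17. ]))
```

Emit:
play_rows([
  [[50,0,0,-40,0,0,0],[50,0,0,-80,0,0,0],[50,0,0,-115,0,0,0],[50,-26,37,-115,0,0,5],[50,-52,75,-115,0,0,10],[50,-78,112,-115,0,0,17],[50,-104,150,-115,0,0,17],[50,-130,187,-115,0,0,17],[50,-156,225,-115,0,0,17],[50,-182,262,-115,0,0,17],[50,-208,300,-115,0,0,17],[50,-233,337,-115,0,0,17]],
])

```text
t: 19.8
tool_pos: [0.5896, 0.2465, 0.1473]
eef_rot: [-0.839, 3.027, -0.001]
contact_force: [1.0, 1.1, -1.5]
opening: 0.0611
```

```bash
python3 - <<'E'
from h import *
robot.get_image("side");robot.get_image("side");ci=robot.camera_info("wrist");im=robot.get_image("wrist");cv2.imwrite("pics/w7.png",im[:,:,::-1])
t,M,s=pose();print(s['opening'],t.round(4),delta([.5916,.2457,.053],120.9,exact=True))
E
```

```text
0.06136448361480898 [0.5869 0.251  0.1481] (array([-1.1, -7.2, 95. ]), array([0.2, 0.1, 0.7]))
```

View pics/w7.png

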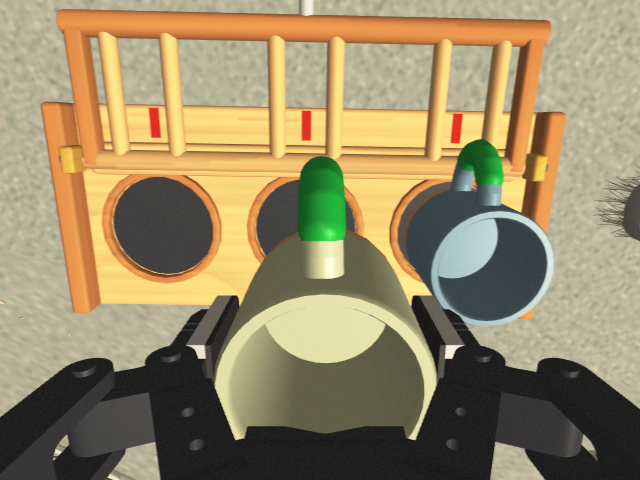

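Emit:
play_rows([
  [[50,-1,-7,20,0,0,0.7],[50,-1,-7,50,0,0,0.7],[50,-1,-7,75,0,0,0.7],[50,-1,-7,88,0,0,0.7],[50,-1,-7,94,0,0,0.7],[50,-1,-7,96,0,0,0.7],[50,-1,-7,96,0,0,0.7],[50,-1,-7,96,0,0,0.7],[50,-1,-7,96,0,0,0.7]],
])

```text
t: 20.85
tool_pos: [0.5945, 0.2367, 0.0593]
eef_rot: [0.815, -3.034, 0.011]
contact_force: [-13.2, -10.3, 32.3]
opening: 0.0611
```

Emit:
play_rows([
  [[50,0,0,-12,0,0,0],[50,0,3,-20,0,0,0],[50,0,7,-20,0,0,0],[50,0,7,-20,0,0,0],[50,0,7,-20,0,0,0],[50,0,7,-20,0,0,0],[50,0,7,-20,0,0,0]],
])

```text
t: 21.55
tool_pos: [0.5911, 0.2451, 0.0702]
eef_rot: [0.819, -3.032, 0.0]
contact_force: [0.3, 0.3, -1.6]
opening: 0.0612
```

```bash
python3 - <<'E'
from h import *
robot.get_image("side");robot.get_image("side");robot.get_image("side")
t,M,s=pose();print(s['opening'],t.round(4),delta([.5916,.2457,.0536],120.9,exact=True),np.round(s['contact_force'],1))
E
```

```text
0.06101919031065604 [0.5912 0.2453 0.0707] (array([-0.5,  0.2, 17.1]), array([ 0. , -0. , -0.7])) [ 0.4  0.5 -3.7]
```

Emit:
play_rows([
  [[50,0,0,5,0,0,-0.7],[50,0,0,10,0,0,-0.7],[50,0,0,14,0,0,-0.7],[50,0,0,16,0,0,-0.7],[50,0,0,17,0,0,-0.7],[50,0,0,17,0,0,-0.7],[50,0,0,17,0,0,-0.7]],
])

```text
t: 22.4
tool_pos: [0.5914, 0.2456, 0.0541]
eef_rot: [-0.838, 3.027, 0.0]
contact_force: [-0.3, -0.5, -2.4]
opening: 0.0614
```

Emit:
play_rows([
  [[50,0,0,2,0,0,0],[50,0,0,2,0,0,0],[66,0,0,2,0,0,0],[76,0,0,2,0,0,0],[76,0,0,2,0,0,0],[76,0,0,0,0,0,0],[76,0,0,-40,0,0,0],[76,0,0,-90,0,0,0],[76,0,0,-140,0,0,0],[76,0,0,-190,0,0,0],[76,0,0,-190,0,0,0],[76,0,0,-190,0,0,0]],
])

```text
t: 23.6
tool_pos: [0.5916, 0.2463, 0.2458]
eef_rot: [-0.838, 3.024, 0.001]
contact_force: [-1.0, 0.7, 0.4]
opening: 0.0762
```

```bash
python3 - <<'E'
from h import *
robot.get_image("side");print(pose()[0])
ci=robot.camera_info("wrist")
o=look(["cup_b_mid","cup_b_handle","cup_c_mid","cup_c_handle"],save="pics/w8.png")
for k,v in o.items():
    for x in v[:1]: print(k,onz(*ray("wrist",x[1],ci),.058 if 'mid' in k else .064).round(4))
e=np.array([.858,.5136])
for w in ([.5428,.3273],[.5916,.2457],[.6404,.1641]): print("want",w,"mark",np.array(w)-.055*e)
look(["cup_a_mid","cup_a_handle","cup_e_mid","cup_d_mid"],"side")
look(["cup_a_mid","cup_a_handle","cup_e_mid","cup_d_mid"],"scene")
print(np.round(robot.state()['qpos'],2))
E
```

```text
[0.59116877 0.24531222 0.24373332]
cup_b_mid [(0.83, [211, 443], [0.543, 0.332])]
cup_b_handle [(0.81, [139, 452], [0.491, 0.302])]
cup_c_mid [(0.69, [215, 326], [0.596, 0.249]), (0.42, [147, 323], [0.549, 0.218])]
cup_c_handle [(0.59, [138, 202], [0.592, 0.132]), (0.58, [145, 324], [0.547, 0.218])]
cup_b_mid [0.5418 0.3255 0.058 ]
cup_b_handle [0.4931 0.2972 0.064 ]
cup_c_mid [0.5929 0.2469 0.058 ]
cup_c_handle [0.5893 0.136  0.064 ]
want [0.5428, 0.3273] mark [0.49561  0.299052]
want [0.5916, 0.2457] mark [0.54441  0.217452]
want [0.6404, 0.1641] mark [0.59321  0.135852]
cup_a_mid [(0.56, [318, 358], [0.445, -0.228])]
cup_a_handle [(0.56, [302, 352], [0.47, -0.187])]
cup_e_mid [(0.88, [285, 386], [0.574, -0.225])]
cup_d_mid [(0.69, [293, 314], [0.428, -0.088])]
cup_a_mid [(0.66, [298, 345], [0.422, -0.214])]
cup_a_handle [(0.63, [227, 226], [0.518, 0.296]), (0.59, [285, 348], [0.469, -0.195])]
cup_e_mid [(0.59, [273, 375], [0.571, -0.223])]
cup_d_mid [(0.71, [280, 309], [0.434, -0.09]), (0.47, [228, 251], [0.566, 0.235])]
[ 0.16  0.73 -1.14  1.18  0.65  1.59  1.27]
```

View pics/w8.png

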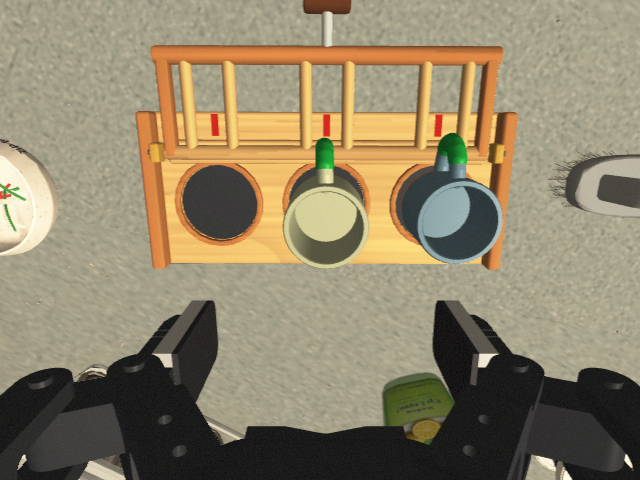

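```bash
python3 - <<'E'
from h import *
print(delta([.432,-.222,.245],-50,exact=True))
E
```

```text
(array([ 377. , -318.9,   -1. ]), array([  0.,   0., 171.]))
```

Emit:
play_rows([
  [[85,19,-16,-1,0,0,8.5],[85,38,-32,-1,0,0,17],[85,75,-64,-1,0,0,25.5],[85,113,-96,-1,0,0,34],[85,151,-128,-1,0,0,42.5],[85,189,-160,-1,0,0,51],[85,226,-192,-1,0,0,59.5],[85,264,-223,-1,0,0,68],[85,302,-255,-1,0,0,76.5],[85,340,-287,-1,0,0,85],[85,377,-319,-1,0,0,93.5],[85,377,-319,-1,0,0,102]],
])

```text
t: 25.6
tool_pos: [0.4281, -0.2319, 0.2444]
eef_rot: [1.853, 2.537, -0.009]
contact_force: [0.2, 0.1, -0.7]
opening: 0.0845
```

Emit:
play_rows([
  [[85,0,0,0,0,0,8.5],[85,0,0,0,0,0,17],[85,0,0,0,0,0,25.5],[85,0,0,0,0,0,34],[85,0,0,0,0,0,42.5],[85,0,0,0,0,0,51],[85,0,0,0,0,0,59.5],[85,0,0,0,0,0,69],[85,0,0,0,0,0,69],[85,0,0,0,0,0,69],[85,0,0,0,0,0,69],[85,0,0,0,0,0,69]],
])

```text
t: 26.8
tool_pos: [0.432, -0.222, 0.245]
eef_rot: [2.952, 1.075, 0.0]
contact_force: [0.6, -0.4, -0.0]
opening: 0.085
```

```bash
python3 - <<'E'
from h import *
robot.get_image("side");print(np.round(robot.state()['qpos'],2),delta([.432,-.222,.245],-50,exact=True))
look(["cup_a_mid","cup_a_handle","cup_d_mid","cup_d_handle","cup_e_mid","cup_e_handle","bat"],save="pics/w9.png");print(pose()[0])
E
```

```text
[ 1.01  0.23 -0.69  1.63  0.15  1.33 -0.57] (array([ 0., -0., -0.]), array([-0., -0.,  0.]))
cup_a_mid [(0.81, [209, 328], [0.432, -0.226])]
cup_a_handle [(0.84, [143, 328], [0.474, -0.191])]
cup_d_mid [(0.7, [98, 192], [0.431, -0.087])]
cup_d_handle [(0.97, [154, 150], [0.375, -0.087])]
cup_e_mid [(0.71, [74, 439], [0.569, -0.223])]
cup_e_handle [(0.94, [124, 386], [0.514, -0.217])]
bat [(0.67, [264, 484], [0.482, -0.36])]
[ 0.4320504  -0.22208029  0.24503589]
```

View pics/w9.png

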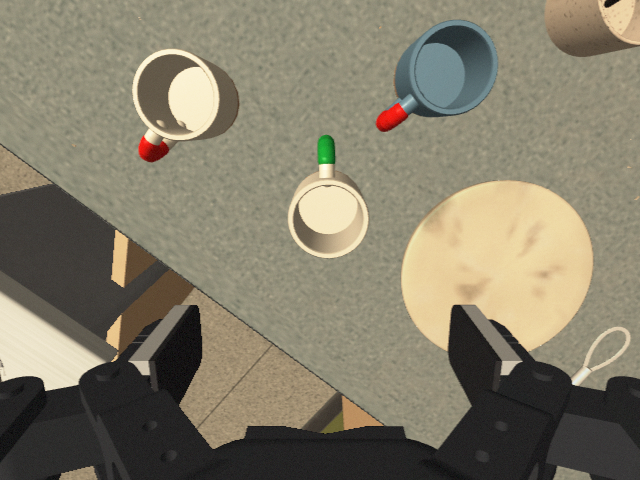

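```bash
python3 - <<'E'
from h import *
ci=robot.camera_info("wrist");f=lambda r,c,z:onz(*ray("wrist",(r,c),ci),z).round(4)
c=f(217,328,.08);h=f(148,326.5,.066);print(c,h,np.degrees(np.arctan2(*(h-c)[1::-1])),f(217,289,.08),f(217,368,.08))
im=cv2.imread("pics/w9.png");hsv=cv2.cvtColor(im,cv2.COLOR_BGR2HSV)
b=[f(268,401,.03),f(268,593,.03),f(181,497,.03)];print("bat edges",b,(b[0]+b[1])/2,np.linalg.norm(b[0]-b[1]));bc=(b[0]+b[1])/2
print("top edge d",np.linalg.norm(b[2]-bc),"a-bat",np.linalg.norm((c-bc)[:2]))
print("d rim",f(94,176,.08),"h",f(147,154,.066),"e rim",f(68,453,.08),"h",f(118,391,.066))
print(delta([c[0],c[1],.030],-50,exact=True))
E
```

```text
[ 0.433  -0.2248  0.08  ] [ 0.4706 -0.1918  0.066 ] 41.27211657043795 [ 0.4141 -0.2023  0.08  ] [ 0.4524 -0.2479  0.08  ]
bat edges [array([ 0.4312, -0.3134,  0.03  ]), array([ 0.5432, -0.4469,  0.03  ]), array([ 0.542 , -0.3228,  0.03  ])] [ 0.4872  -0.38015  0.03   ] 0.17425914610143134
top edge d 0.079322522022437 a-bat 0.1645334692395441
d rim [ 0.4319 -0.0872  0.08  ] h [ 0.3877 -0.0919  0.066 ] e rim [ 0.5681 -0.2231  0.08  ] h [ 0.5179 -0.2143  0.066 ]
(array([ -1. ,   2.7, 215. ]), array([ 0., -0., -0.]))
```

Emit:
play_rows([
  [[85,-1,2.7,50,0,0,-1.3],[85,-1,2.7,100,0,0,-1.3],[85,-1,2.7,150,0,0,-1.3],[85,-1,2.7,190,0,0,-1.3],[85,-1,2.7,213,0,0,-1.3],[85,-1,2.7,213,0,0,-1.3],[85,-1,2.7,213,0,0,-1.3],[60,-1,2.7,213,0,0,-1.3],[50,-1,2.7,213,0,0,-1.3],[50,-1,2.7,213,0,0,-1.3],[50,-1,2.7,213,0,0,-1.3],[50,-1,2.7,213,0,0,-1.3]],
])

```text
t: 28.45
tool_pos: [0.4347, -0.2254, 0.0346]
eef_rot: [2.937, 1.105, 0.004]
contact_force: [-0.5, 0.0, 6.2]
opening: 0.061
```

```bash
python3 - <<'E'
from h import *
t,M,s=pose();w=np.array([.6404,.1641,t[2]+.11]);print(s['opening'],t.round(4),delta(w,120.9,exact=True),delta(w,-48.7,exact=True))
E
```

```text
0.061018572498221006 [ 0.4347 -0.2254  0.0346] (array([ 411.6, -156.8, -110.2]), array([ 1.000e-01,  3.000e-01, -1.696e+02])) (array([ 411.6, -156.8, -110.2]), array([ 0.2, -0.1, -0.1]))
```

Emit:
play_rows([
  [[50,0,0,-40,0,0,0],[50,0,0,-80,0,0,0],[50,0,0,-115,0,0,-8],[50,37,-14,-115,0,0,-16],[50,75,-28,-115,0,0,-24],[50,112,-43,-115,0,0,-32],[50,150,-57,-115,0,0,-40],[50,187,-71,-115,0,0,-48],[50,225,-85,-115,0,0,-56],[50,262,-99,-115,0,0,-64],[50,290,-110,-115,0,0,-72],[50,310,-118,-115,0,0,-80]],
])

```text
t: 29.65
tool_pos: [0.5891, 0.0711, 0.1482]
eef_rot: [1.53, 2.743, 0.003]
contact_force: [-0.1, 0.1, -2.1]
opening: 0.0614
```

```bash
python3 - <<'E'
from h import *
robot.get_image("side");robot.get_image("side");robot.get_image("side")
t,M,s=pose();w=np.array([.6404,.1641,.148]);print(s['opening'],t.round(4),delta(w,120.9,exact=True))
E
```

```text
0.0608205382999619 [0.5884 0.0704 0.1478] (array([52.9, 93.1, -0. ]), array([  0.1,   0. , -89.5]))
```

Emit:
play_rows([
  [[50,5,9,0,0,0,-8.5],[50,10,18,0,0,0,-17],[50,15,27,0,0,0,-25.5],[50,20,36,0,0,0,-34],[50,26,45,0,0,0,-42.5],[50,32,56,0,0,0,-51],[50,37,66,0,0,0,-59.5],[50,43,75,0,0,0,-68],[50,48,84,0,0,0,-76.5],[50,53,93,0,0,0,-85],[50,53,93,0,0,0,-89.5],[50,53,93,0,0,0,-89.5]],
])

```text
t: 31.0
tool_pos: [0.6406, 0.16, 0.1471]
eef_rot: [0.828, -3.03, 0.003]
contact_force: [0.3, 0.0, -2.1]
opening: 0.0611
```

```bash
python3 - <<'E'
from h import *
for i in range(4): robot.get_image("side")
t,M,s=pose();w=np.array([.6404,.1641,.0526]);print(s['opening'],t.round(4),delta(w,120.9,exact=True))
ci=robot.camera_info("wrist");im=robot.get_image("wrist");cv2.imwrite("pics/w10.png",im[:,:,::-1])
hsv=cv2.cvtColor(im,cv2.COLOR_RGB2HSV);g=(hsv[:,:,0]>45)&(hsv[:,:,0]<75)&(hsv[:,:,1]>150);
n,l,st,c=cv2.connectedComponentsWithStats(g.astype(np.uint8));print([(st[i].tolist(),c[i].round(1)) for i in range(1,n) if st[i,4]>300])
E
```

```text
0.06116004300511295 [0.6405 0.1605 0.1472] (array([-1.8,  3.3, 94.6]), array([-0.1, -0. , -0.3]))
[([486, 145, 50, 47, 1563], array([511.9, 167.9])), ([299, 151, 48, 85, 3576], array([322.2, 195.7]))]
```

Emit:
play_rows([
  [[50,-1.8,3.3,20,0,0,0],[50,-1.8,3.3,45,0,0,0],[50,-1.8,3.3,65,0,0,0],[50,-1.8,3.3,80,0,0,0],[50,-1.8,3.3,88,0,0,0],[50,-1.8,3.3,93,0,0,0],[50,-1.8,3.3,95,0,0,0],[50,-1.8,3.3,95,0,0,0],[50,-1.8,3.3,95,0,0,0]],
])

```text
t: 32.15
tool_pos: [0.6405, 0.1659, 0.0528]
eef_rot: [-0.832, 3.028, 0.0]
contact_force: [-0.4, -1.1, -0.5]
opening: 0.0613
```

Emit:
play_rows([
  [[50,0,0,1,0,0,0],[66,0,0,1,0,0,0],[76,0,0,1,0,0,0],[76,0,0,1,0,0,0],[76,0,0,0,0,0,0],[76,0,0,-40,0,0,0],[76,0,0,-90,0,0,0],[76,0,0,-140,0,0,0],[76,0,0,-190,0,0,0],[76,0,0,-190,0,0,0],[76,0,0,-190,0,0,0],[76,0,0,-190,0,0,0]],
])

```text
t: 33.35
tool_pos: [0.6398, 0.1651, 0.2405]
eef_rot: [0.833, -3.027, 0.002]
contact_force: [0.5, -0.0, -0.6]
opening: 0.0762
```

```bash
cat >> h.py <<'E'
def wellcheck():
    ci=robot.camera_info("wrist");robot.get_image("wrist");e=np.array([.858,.5136])
    for k in "abc":
        for s,z in (("mid",.058),("handle",.064)):
            for x in robot.place_of("wrist",f"cup_{k}_{s}")[:3]: 
                p=onz(*ray("wrist",x["location"],ci),z)[:2];W=np.array([[.5428,.3273],[.5916,.2457],[.6404,.1641]])-(0 if s=="mid" else .055)*e
                d=np.linalg.norm(W-p,axis=1);print(k,s,round(float(x["confidence"]),2),p.round(3),"well",d.argmin(),round(d.min()*1000,1))
E
python3 - <<'E'
from h import *
for i in range(2): robot.get_image("side")
print(pose()[0]);wellcheck()
look(["cup_e_mid","cup_e_handle","cup_d_mid","bat"],"side");print(delta([.568,-.223,.245],-98,exact=True),delta([.568,-.223,.245],82,exact=True))
E
```

```text
[0.63958216 0.16488037 0.23976236]
a mid 0.89 [0.643 0.166] well 2 3.2
a mid 0.73 [0.554 0.216] well 1 47.9
a handle 0.62 [0.595 0.137] well 2 2.6
b mid 0.68 [0.544 0.221] well 1 53.2
b mid 0.27 [0.491 0.302] well 0 58.0
b handle 0.87 [0.493 0.295] well 0 4.9
c mid 0.97 [0.593 0.247] well 1 2.0
cup_e_mid [(0.83, [285, 383], [0.569, -0.22]), (0.27, [216, 357], [0.706, -0.021])]
cup_e_handle [(0.73, [298, 369], [0.508, -0.215])]
cup_d_mid [(0.63, [294, 314], [0.426, -0.091]), (0.47, [347, 416], [0.476, -0.393])]
bat [(0.6, [347, 412], [0.467, -0.387])]
(array([ 260.7, -297.1,   -2.9]), array([  -0. ,   -0. , -141.2])) (array([ 260.7, -297.1,   -2.9]), array([-0. ,  0. , 38.8]))
```

Emit:
play_rows([
  [[76,261,-297,-3,0,0,39.5],[85,261,-297,-3,0,0,39.5],[85,261,-297,-3,0,0,39.5],[85,261,-297,-3,0,0,39.5],[85,261,-297,-3,0,0,39.5],[85,261,-297,-3,0,0,39.5],[85,261,-297,-3,0,0,39.5],[85,261,-297,-3,0,0,39.5],[85,261,-297,-3,0,0,39.5],[85,261,-297,-3,0,0,39.5],[85,261,-297,-3,0,0,39.5],[85,261,-297,-3,0,0,39.5]],
])

```text
t: 35.25
tool_pos: [0.5682, -0.2206, 0.2454]
eef_rot: [0.233, 3.132, 0.001]
contact_force: [0.8, 0.1, 0.5]
opening: 0.0851
```

```bash
python3 - <<'E'
from h import *
for i in range(3): robot.get_image("side")
print(np.round(robot.state()['qpos'],2),delta([.568,-.222,.03],81,exact=True))
look(["cup_e_mid","cup_e_handle","cup_d_mid","cup_d_handle"],save="pics/w11.png");print(pose()[0])
E
```

```text
[ 0.98  0.68 -1.16  1.28  0.61  1.55  1.34] (array([  0. ,  -0.5, 215.3]), array([-0. ,  0. ,  0.4]))
cup_e_mid [(0.92, [209, 324], [0.569, -0.223])]
cup_e_handle [(0.9, [140, 326], [0.514, -0.213])]
cup_d_mid [(0.86, [0, 473], [0.429, -0.09])]
cup_d_handle [(0.71, [143, 326], [0.516, -0.213])]
[ 0.56778125 -0.22281787  0.24502694]
```

View pics/w11.png

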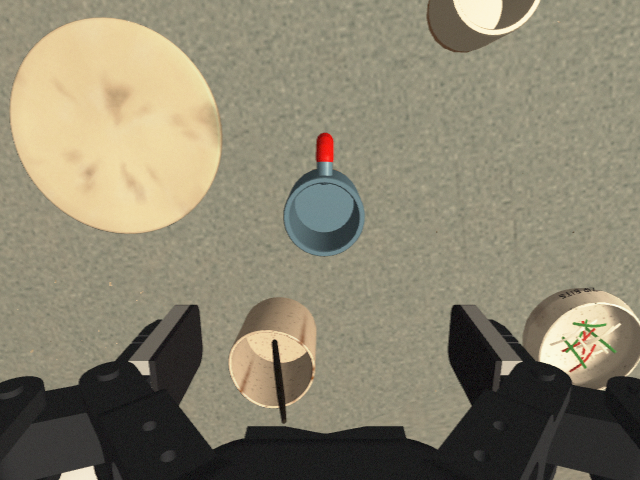

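```bash
python3 - <<'E'
from h import *
ci=robot.camera_info("wrist");f=lambda r,c,z:onz(*ray("wrist",(r,c),ci),z).round(4)
print("bat",f(125,116,.03),"L",f(118,11,.03),"R",f(132,220,.03),"T",f(18,100,.03),"B",f(233,130,.03))
im=cv2.imread("pics/w11.png");hsv=cv2.cvtColor(im,cv2.COLOR_BGR2HSV);m=((hsv[:,:,2]>150)&(hsv[:,:,1]>60)&(np.arange(640)[None]<240)&(np.arange(480)[:,None]<245)).astype(np.uint8)
n,l,st,c=cv2.connectedComponentsWithStats(m);i=1+st[1:,4].argmax();cs,_=cv2.findContours((l==i).astype(np.uint8),0,1);q=max(cs,key=len)[:,0]
P=np.array([f(y,x,.03)[:2] for x,y in q]);print("fit",cv2.minEnclosingCircle(P.astype(np.float32)),st[i])
c=f(214,324.5,.08);h=f(146,325,.066);print(c,h,np.degrees(np.arctan2(*(h-c)[1::-1])))
E
```

```text
bat [ 0.4757 -0.3842  0.03  ] L [ 0.4573 -0.468   0.03  ] R [ 0.4941 -0.3004  0.03  ] T [ 0.3964 -0.3737  0.03  ] B [ 0.5669 -0.3981  0.03  ]
fit ((0.4813656210899353, -0.3854181468486786), 0.08772425353527069) [    9    17   213   217 35901]
[ 0.5652 -0.2235  0.08  ] [ 0.5165 -0.2157  0.066 ] 170.90054621059065
```

Emit:
play_rows([
  [[85,0,0,50,0,0,0],[85,0,0,100,0,0,0],[85,0,0,150,0,0,0],[85,0,0,190,0,0,0],[85,0,0,213,0,0,0],[85,0,0,213,0,0,0],[85,0,0,213,0,0,0],[60,0,0,213,0,0,0],[50,0,0,213,0,0,0],[50,0,0,213,0,0,0],[50,0,0,213,0,0,0],[50,0,0,213,0,0,0]],
])

```text
t: 36.85
tool_pos: [0.57, -0.223, 0.035]
eef_rot: [0.239, 3.127, -0.001]
contact_force: [0.3, 0.3, 6.6]
opening: 0.0611
```

```bash
python3 - <<'E'
from h import *
print(robot.state()['opening'],delta([.518,-.385,.135],0,exact=True))
E
```

```text
0.06111986474778545 (array([  26.2, -168.1, -100. ]), array([ 0.2,  0.3, 81.3]))
```

Emit:
play_rows([
  [[50,0,0,-40,0,0,0],[50,0,0,-80,0,0,8],[50,3,-19,-101,0,0,16],[50,6,-37,-101,0,0,24],[50,9,-56,-101,0,0,32],[50,12,-75,-101,0,0,40],[50,15,-93,-101,0,0,48],[50,18,-112,-101,0,0,56],[50,21,-131,-101,0,0,64],[50,24,-150,-101,0,0,72],[50,26,-168,-101,0,0,81],[50,26,-168,-101,0,0,81]],
])

```text
t: 38.05
tool_pos: [0.5143, -0.3895, 0.1329]
eef_rot: [2.222, 2.219, -0.006]
contact_force: [-0.0, -0.9, -2.4]
opening: 0.0614
```

```bash
python3 - <<'E'
from h import *
for i in range(4): robot.get_image("side")
s=robot.state();print(s['opening'],s['tool_pos'],delta([.518,-.385,.0645],0,exact=True))
E
```

```text
0.061074330978214984 [ 0.51727471 -0.38282202  0.13319029] (array([-2.3,  0.7, 68.7]), array([ 0. , -0.1,  0.5]))
```

Emit:
play_rows([
  [[50,-2,1,25,0,0,0],[50,-2,1,45,0,0,0],[50,-2,1,58,0,0,0],[50,-2,1,65,0,0,0],[50,-2,1,69,0,0,0],[50,-2,1,70,0,0,0],[50,-2,1,70,0,0,0],[50,-2,1,70,0,0,0],[50,-2,1,70,0,0,0]],
])

```text
t: 39.15
tool_pos: [0.5179, -0.386, 0.0651]
eef_rot: [-2.215, -2.227, -0.001]
contact_force: [-3.7, 2.9, 6.6]
opening: 0.0615
```

Emit:
play_rows([
  [[66,0,0,0,0,0,0],[78,0,0,0,0,0,0],[78,0,0,0,0,0,0],[78,0,0,0,0,0,0],[78,0,0,-40,0,0,0],[78,0,0,-90,0,0,0],[78,0,0,-140,0,0,0],[78,0,0,-180,0,0,0],[78,0,0,-180,0,0,0],[78,0,0,-180,0,0,0]],
])

```text
t: 40.15
tool_pos: [0.5182, -0.3873, 0.2442]
eef_rot: [2.215, 2.225, 0.001]
contact_force: [-0.2, -0.4, -0.7]
opening: 0.0779
```

```bash
python3 - <<'E'
from h import *
for i in range(2): robot.get_image("side")
look(["cup_e_mid"]);ci=robot.camera_info("wrist");r=robot.place_of("wrist","cup_e_mid");print(onz(*ray("wrist",r[0]["location"],ci),.07))
print(np.round(robot.state()['qpos'],2),delta([.432,-.0885,.245],93,exact=True))
E
```

```text
cup_e_mid [(0.7, [212, 330], [0.52, -0.392])]
[ 0.51934429 -0.38519016  0.07      ]
[ 1.06  0.63 -0.8   1.17  0.44  1.51  0.34] (array([298.9, -83.2,  -3.3]), array([ -0.1,  -0.2, -92.7]))
```

Emit:
play_rows([
  [[85,28,-8,-3,0,0,-8.5],[85,56,-16,-3,0,0,-17],[85,84,-24,-3,0,0,-25.5],[85,112,-32,-3,0,0,-34],[85,140,-40,-3,0,0,-42.5],[85,168,-48,-3,0,0,-51],[85,196,-56,-3,0,0,-59.5],[85,224,-64,-3,0,0,-68],[85,252,-72,-3,0,0,-76.5],[85,280,-80,-3,0,0,-85],[85,299,-83,-3,0,0,-92.5],[85,299,-83,-3,0,0,-92.5]],
])

```text
t: 41.6
tool_pos: [0.4321, -0.0852, 0.2457]
eef_rot: [0.085, -3.139, 0.001]
contact_force: [0.0, 0.5, 0.2]
opening: 0.0851
```

```bash
python3 - <<'E'
from h import *
for i in range(4): robot.get_image("side")
print(np.round(robot.state()['qpos'],2),delta([.432,-.0885,.03],93,exact=True))
look(["cup_d_mid","cup_d_handle"],save="pics/w12.png");print(pose()[0])
E
```

```text
[ 1.22  0.26 -1.24  1.73  0.25  1.34  1.54] (array([  0.9,   1.6, 215.6]), array([ 0. , -0. , -0.5]))
cup_d_mid [(0.9, [204, 328], [0.43, -0.089]), (0.71, [137, 330], [0.375, -0.089])]
cup_d_handle [(0.89, [139, 334], [0.376, -0.086])]
[ 0.43323447 -0.08958912  0.24577734]
```

View pics/w12.png

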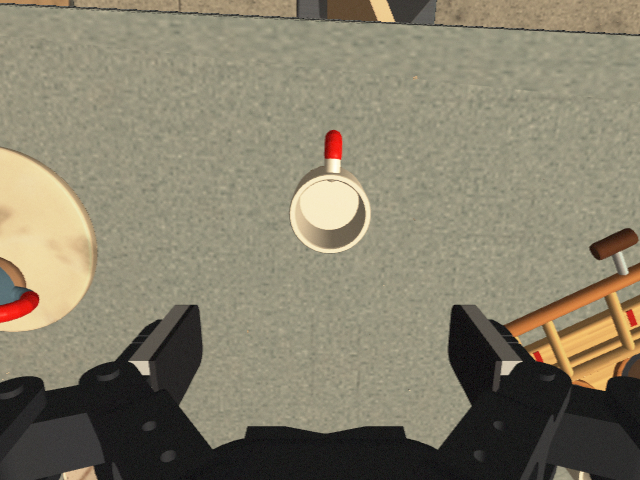

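Emit:
play_rows([
  [[85,2,1.6,50,0,0,0],[85,2,1.6,100,0,0,0],[85,2,1.6,150,0,0,0],[85,2,1.6,190,0,0,0],[85,2,1.6,214,0,0,0],[85,2,1.6,214,0,0,0],[85,2,1.6,214,0,0,0],[60,2,1.6,214,0,0,0],[50,2,1.6,214,0,0,0],[50,2,1.6,214,0,0,0],[50,2,1.6,214,0,0,0],[50,2,1.6,214,0,0,0]],
])

```text
t: 43.15
tool_pos: [0.4329, -0.0872, 0.0343]
eef_rot: [-0.075, 3.137, -0.003]
contact_force: [-1.5, -1.0, 7.5]
opening: 0.0613
```

```bash
python3 - <<'E'
from h import *
t,M,s=pose();print(np.round(s['qpos'],2),s['opening'],t,delta([.446,-.386,t[2]+.105],93,exact=True))
E
```

```text
[ 0.95  0.52 -1.    2.03  0.57  0.9   1.26] 0.06126596997700299 [ 0.43287233 -0.08722018  0.03430737] (array([   0.7, -299.3, -104.5]), array([-0.1,  0.2, -0.3]))
```

Emit:
play_rows([
  [[50,0,0,-40,0,0,0],[50,0,0,-80,0,0,0],[50,2,-20,-105,0,0,0],[50,4,-60,-105,0,0,0],[50,4,-100,-105,0,0,0],[50,4,-140,-105,0,0,0],[50,4,-180,-105,0,0,0],[50,4,-220,-105,0,0,0],[50,4,-255,-105,0,0,0],[50,4,-280,-105,0,0,0],[50,4,-298,-105,0,0,0],[50,4,-298,-105,0,0,0]],
])

```text
t: 44.35
tool_pos: [0.4402, -0.3891, 0.1373]
eef_rot: [-0.065, 3.14, -0.004]
contact_force: [0.0, -0.2, -1.8]
opening: 0.0611
```

```bash
python3 - <<'E'
from h import *
for i in range(5): robot.get_image("side")
t,M,s=pose();print(np.round(s['qpos'],2),s['opening'],t,delta([.443,-.386,.064],93,exact=True))
E
```

```text
[ 1.32  0.65 -0.99  1.53  0.56  1.27  1.88] 0.061279373514442036 [ 0.44180247 -0.38287638  0.13752844] (array([-1. , -3.2, 73.5]), array([ 0. ,  0. , -0.1]))
```

Emit:
play_rows([
  [[50,-1,-2,25,0,0,0],[50,-1,-2,48,0,0,0],[50,-1,-2,62,0,0,0],[50,-1,-2,70,0,0,0],[50,-1,-2,73,0,0,0],[50,-1,-2,74,0,0,0],[50,-1,-2,74,0,0,0],[50,-1,-2,74,0,0,0],[50,-1,-2,74,0,0,0]],
])

```text
t: 45.5
tool_pos: [0.443, -0.3864, 0.0645]
eef_rot: [-0.076, 3.14, -0.001]
contact_force: [-3.7, 2.8, 5.3]
opening: 0.061
```

Emit:
play_rows([
  [[66,0,0,0,0,0,0],[80,0,0,0,0,0,0],[80,0,0,0,0,0,0],[80,0,0,0,0,0,0],[80,0,0,-40,0,0,0],[80,0,0,-90,0,0,0],[80,0,0,-140,0,0,0],[80,0,0,-180,0,0,0],[80,0,0,-180,0,0,0],[80,0,0,-180,0,0,0]],
])

```text
t: 46.5
tool_pos: [0.4431, -0.387, 0.244]
eef_rot: [-0.075, 3.139, -0.003]
contact_force: [-0.2, -0.4, -0.0]
opening: 0.0802
```

```bash
python3 - <<'E'
from h import *
for i in range(3): robot.get_image("side")
ci=robot.camera_info("wrist");im=robot.get_image("wrist")
for n in ("cup_d_mid","cup_e_mid"):
    for x in robot.place_of("wrist",n)[:2]: p=onz(*ray("wrist",x["location"],ci),.07);print(n,x["confidence"],p.round(3),np.linalg.norm(p[:2]-[.4814,-.3854]))
a=cv2.resize(im,(400,300));b=robot.get_image("side")[150:450,150:550];cv2.imwrite("pics/w13.png",np.hstack([a,b])[:,:,::-1])
ex=np.array([.858,.5136,0]);w=np.array([.5916,.2457,0]);h=w-.045*ex;k=h-.112*ex;print(k,np.round(robot.state()['qpos'],2))
print(delta([k[0],k[1],.2],120.9,exact=True),delta([k[0],k[1],.2],-59.1,exact=True))
E
```

```text
cup_d_mid 0.67 [ 0.441 -0.387  0.07 ] 0.040417802475429934
cup_e_mid 0.84 [ 0.518 -0.385  0.07 ] 0.036583890003124335
cup_e_mid 0.55 [ 0.387 -0.391  0.07 ] 0.09415259033078742
[0.456894  0.1650648 0.       ] [ 1.32  0.58 -1.04  1.36  0.49  1.48  1.94]
(array([-41.6, 550.3,  42.6]), array([  0.1,  -0.1, -28.1])) (array([-41.6, 550.3,  42.6]), array([-1.000e-01, -1.000e-01,  1.519e+02]))
```

View pics/w13.png

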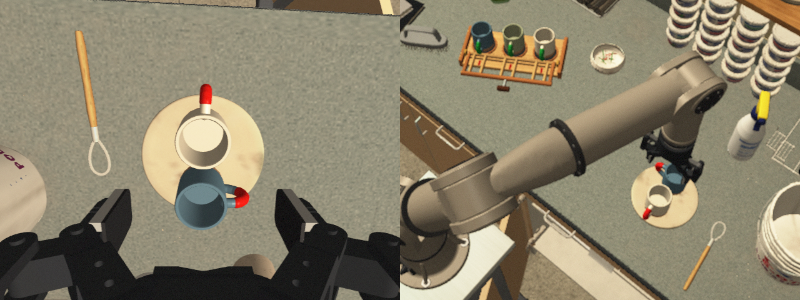

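Emit:
play_rows([
  [[80,-42,550,43,0,0,-28],[80,-42,550,43,0,0,-28],[80,-42,550,43,0,0,-28],[80,-42,550,43,0,0,-28],[80,-42,550,43,0,0,-28],[80,-42,550,43,0,0,-28],[80,-42,550,43,0,0,-28],[80,-42,550,43,0,0,-28],[80,-42,550,43,0,0,-28],[80,-42,550,43,0,0,-28],[80,-42,550,43,0,0,-28],[80,-42,550,43,0,0,-28]],
])

```text
t: 48.05
tool_pos: [0.4545, 0.175, 0.2004]
eef_rot: [-0.858, 3.021, 0.01]
contact_force: [-0.6, 0.1, -0.4]
opening: 0.08
```

Emit:
play_rows([
  [[80,0,0,0,0,0,0],[80,0,0,0,0,0,0],[80,0,0,0,0,0,0]],
])

```text
t: 48.35
tool_pos: [0.4586, 0.1622, 0.1997]
eef_rot: [0.827, -3.03, 0.002]
contact_force: [-0.7, -0.2, -0.0]
opening: 0.0799
```

```bash
python3 - <<'E'
from h import *
for i in range(3): robot.get_image("side")
t,M,s=pose();print(np.round(s['qpos'],2),t,delta([.457,.165,.2],120.9,exact=True),delta([.457,.165,.012],120.9,exact=True))
wellcheck()
ci=robot.camera_info("wrist");r=robot.place_of("wrist","gate_knob");print([(round(float(x["confidence"]),2),x["location"],onz(*ray("wrist",x["location"],ci),.03).round(4)) for x in r[:2]])
cv2.imwrite("pics/w14.png",robot.get_image("wrist")[:,:,::-1])
E
```

```text
[ 0.5   0.41 -1.15  1.7   0.39  1.29  1.37] [0.45851648 0.16276173 0.19993394] (array([ 0.2,  2.7, -0.1]), array([-0. , -0. , -0.4])) (array([1.000e-01, 2.800e+00, 1.879e+02]), array([-0. , -0. , -0.4]))
a mid 0.62 [0.642 0.166] well 2 2.3
a handle 0.59 [0.596 0.136] well 2 2.4
b mid 0.62 [0.54  0.325] well 0 3.8
b handle 0.34 [0.589 0.244] well 1 52.3
c mid 0.92 [0.592 0.247] well 1 1.2
c handle 0.75 [0.537 0.322] well 0 47.4
c handle 0.57 [0.547 0.219] well 1 3.3
[(0.73, [217.2, 330.3], array([0.4566, 0.1681, 0.03  ]))]
```

View pics/w14.png

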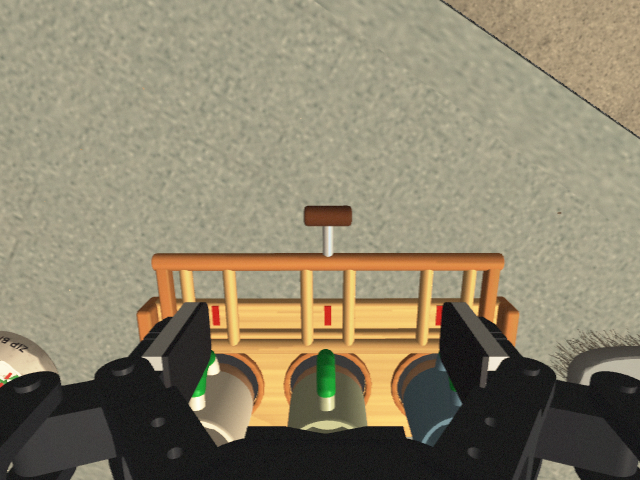

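Emit:
play_rows([
  [[80,0.5,3.8,50,0,0,0],[80,0.5,3.8,100,0,0,0],[80,0.5,3.8,145,0,0,0],[80,0.5,3.8,175,0,0,0],[80,0.5,3.8,187,0,0,0],[80,0.5,3.8,187,0,0,0],[50,0.5,3.8,187,0,0,0],[30,0.5,3.8,187,0,0,0],[20,0.5,3.8,187,0,0,0],[20,0.5,3.8,187,0,0,0],[20,0.5,3.8,187,0,0,0],[20,0.5,3.8,187,0,0,0]],
], grip_force=40)

```text
t: 50.15
tool_pos: [0.4578, 0.1667, 0.0138]
eef_rot: [-0.831, 3.026, -0.003]
contact_force: [4.5, -3.8, 1.7]
opening: 0.035
```

```bash
python3 - <<'E'
from h import *
t,M,s=pose();print(np.round(s['qpos'],2),t.round(4),s['opening'],np.round(s['contact_force'],1))
ex=np.array([.858,.5136,0]);w=np.array([.5916,.2457,0]);h=w-.045*ex+[0,0,.03];off=np.array([0,0,-.019]);k0=h-.112*ex+off;print(k0)
for th in [80,70,60,50,40,30,20,10,5,0,-2]:
    a=np.radians(th);p=h+.112*(np.array([0,0,1])*np.cos(a)-ex*np.sin(a))+off;print(th,(M.T@(p-k0)*1000).round(1))
E
```

```text
[ 0.32  0.63 -0.95  1.92  0.65  0.92  1.16] [0.4578 0.1667 0.0138] 0.03498047487477123 [ 4.5 -3.8  1.7]
[0.456894  0.1650648 0.011    ]
80 [ -1.8  -0.  -19.4]
70 [ -6.9  -0.1 -38.3]
60 [-15.2  -0.1 -56. ]
50 [-26.4  -0.1 -71.9]
40 [-40.2  -0.1 -85.7]
30 [-56.3  -0.1 -96.8]
20 [ -74.   -0. -105.]
10 [ -92.9    0.  -110. ]
5 [-1.025e+02  1.000e-01 -1.113e+02]
0 [-1.123e+02  1.000e-01 -1.117e+02]
-2 [-1.162e+02  1.000e-01 -1.116e+02]
```

Emit:
play_rows([
  [[20,-1.8,0,-19.4,0,0,0],[20,-6.9,0,-38.3,0,0,0],[20,-15.2,0,-56,0,0,0],[20,-26.4,0,-71.9,0,0,0],[20,-40.2,0,-85.7,0,0,0],[20,-56.3,0,-96.8,0,0,0],[20,-74,0,-105,0,0,0],[20,-92.9,0,-110,0,0,0],[20,-102.5,0,-111.3,0,0,0],[20,-112.3,0,-111.7,0,0,0],[20,-116,0,-111.7,0,0,0],[20,-116,0,-111.7,0,0,0]],
])

```text
t: 51.35
tool_pos: [0.5548, 0.2246, 0.1242]
eef_rot: [0.83, -3.026, 0.006]
contact_force: [-0.2, -4.7, 2.6]
opening: 0.0351
```

Emit:
play_rows([
  [[20,0,0,0,0,0,0],[20,0,0,0,0,0,0],[20,0,0,0,0,0,0]],
])

```text
t: 51.65
tool_pos: [0.5548, 0.2246, 0.1242]
eef_rot: [0.83, -3.027, 0.005]
contact_force: [1.5, -4.2, 2.0]
opening: 0.0347
```

Emit:
play_rows([
  [[45,0,0,0,0,0,0],[70,0,0,0,0,0,0],[85,0,0,0,0,0,0],[85,0,0,0,0,0,0],[85,0,0,0,0,0,0],[85,0,0,-30,0,0,0],[85,0,0,-70,0,0,0],[85,0,0,-115,0,0,0],[85,20,0,-135,0,0,0],[85,60,0,-135,0,0,0],[85,100,0,-135,0,0,0],[85,100,0,-135,0,0,0]],
])

```text
t: 52.85
tool_pos: [0.4648, 0.1726, 0.2585]
eef_rot: [0.831, -3.024, 0.01]
contact_force: [0.1, 0.2, -0.4]
opening: 0.085
```

```bash
python3 - <<'E'
from h import *
for i in range(3): robot.get_image("side")
print(pose()[0]);wellcheck()
ci=robot.camera_info("wrist");im=robot.get_image("wrist")
R_=[]
r=robot.place_of("wrist","gate_knob")[:1];print("knob",[(x["confidence"],onz(*ray("wrist",x["location"],ci),.142).round(4)) for x in r])
R_=[ray("wrist",r[0]["location"],ci)]
im2=robot.get_image("side")
q=robot.place_of("side","gate_knob")[:1]; print([(x["confidence"],x["location"]) for x in q])
if q: x,e=tri(R_+[ray("side",q[0]["location"])]);print(x,e)
look(["cup_d_mid","cup_e_mid","tie_bowl"],"side")
print("want",np.array([.553,.2226]))
cv2.imwrite("pics/w15.png",np.hstack([cv2.resize(im,(400,300)),cv2.resize(im2[140:290,180:380],(400,300))])[:,:,::-1])
E
```

```text
[0.47014981 0.17581417 0.26016042]
a mid 0.73 [0.641 0.166] well 2 1.9
a handle 0.88 [0.599 0.135] well 2 5.9
a handle 0.46 [0.543 0.223] well 1 5.4
a handle 0.45 [0.55  0.217] well 1 5.6
b mid 0.32 [0.549 0.221] well 1 49.5
b handle 0.97 [0.494 0.299] well 0 1.5
c handle 0.55 [0.546 0.217] well 1 1.7
knob [(0.92, array([0.5499, 0.2213, 0.142 ]))]
[]
cup_d_mid [(0.73, [354, 408], [0.446, -0.388])]
cup_e_mid [(0.92, [331, 423], [0.523, -0.382])]
tie_bowl []
want [0.553  0.2226]
```

View pics/w15.png

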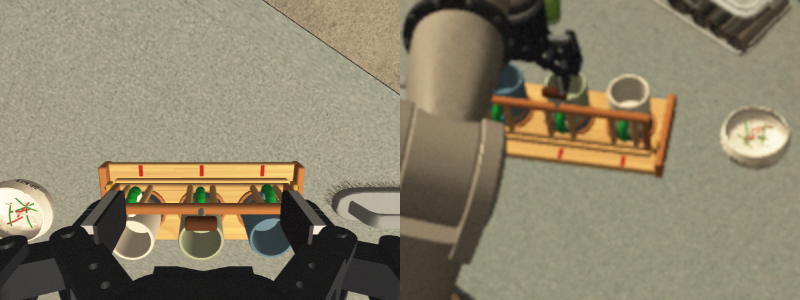

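Emit:
play_rows([
  [[85,0,-50,-20,0,0,0],[85,0,-100,-20,0,0,0],[85,0,-150,-20,0,0,0],[85,0,-200,-20,0,0,0],[85,0,-250,-20,0,0,0],[85,0,-300,-20,0,0,0],[85,0,-300,-20,0,0,0],[85,0,-300,-20,0,0,0],[85,0,-300,-20,0,0,0]],
])

```text
t: 54.65
tool_pos: [0.6223, -0.0803, 0.2798]
eef_rot: [-0.836, 3.028, 0.002]
contact_force: [-0.7, 0.7, -0.2]
opening: 0.0849
```

```bash
python3 - <<'E'
from h import *
for i in range(3): robot.get_image("side")
A=robot.get_image("side");B=robot.get_image("scene")
def best(c,n):
    r=robot.place_of(c,n);print(c,n,[(round(float(x["confidence"]),2),np.round(x["location"],1).tolist()) for x in r[:2]]);return r[0]["location"] if r else None
for n in ["gate_knob","gate_hinge"]:
    a,b=best("side",n),best("scene",n)
    if a is not None and b is not None: print(tri([ray("side",a),ray("scene",b)]))
for th in (0,.08,.2):
    p=np.array([.553,.2226,.03])+.112*np.array([-.858*np.sin(th),-.5136*np.sin(th),np.cos(th)]);print(th,"side",proj("side",p).round(1),"scene",proj("scene",p).round(1))
a=cv2.resize(A[150:250,190:330],(0,0),fx=2.8,fy=2.8,interpolation=3);b=cv2.resize(B[180:280,180:320],(0,0),fx=2.8,fy=2.8,interpolation=3)
cv2.imwrite("pics/w16.png",np.hstack([a,b])[:,:,::-1]);print(a.shape)
E
```

```text
side gate_knob [(0.92, [187.8, 257.0]), (0.67, [204.6, 260.2])]
scene gate_knob [(0.66, [206.3, 247.7])]
(array([0.55152021, 0.22727892, 0.12615828]), np.float64(0.0015053582289380287))
side gate_hinge [(0.93, [208.5, 261.3]), (0.59, [216.2, 355.6])]
scene gate_hinge [(0.74, [232.1, 253.5])]
(array([0.54836272, 0.21239379, 0.0402653 ]), np.float64(0.0031888018419045446))
0 side [257.5 184.8] scene [249.4 202. ]
0.08 side [256.8 187.4] scene [248.9 203.4]
0.2 side [255.9 191.5] scene [248.1 205.9]
(280, 392, 3)
```

View pics/w16.png

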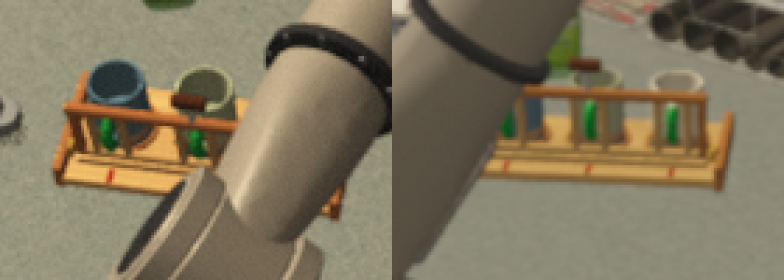

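```bash
python3 - <<'E'
from h import *
for c,(r0,r1,c0,c1) in {"side":(178,196,244,270),"scene":(194,212,236,260)}.items():
    a=cv2.imread(f"pics/{c}0.png");b=robot.get_image(c)[:,:,::-1]
    for n,im in (("start",a),("now",b)):
        p=im[r0:r1,c0:c1].astype(int);m=((p[:,:,2]<110)&(p[:,:,2]-p[:,:,0]>18)&(p[:,:,2]>p[:,:,1]*1.35)).astype(np.uint8)
        k,l,st,ce=cv2.connectedComponentsWithStats(m);i=1+st[1:,4].argmax();print(c,n,ce[i].round(2)+[c0,r0],st[i])
E
```

```text
side start [257.43 184.82] [ 8  4 12  6 56]
side now [256.81 185.9 ] [ 7  5 13  6 58]
scene start [248.31 201.88] [ 8  6 10  4 32]
scene now [248.43 202.54] [ 8  7 10  4 35]
```

```bash
python3 - <<'E'
from h import *
print(delta([.5015,.1918,.2798],120.9,exact=True),pose()[0])
E
```

```text
(array([-3.590e+01,  2.973e+02, -1.000e-01]), array([-0. , -0. , -0.1])) [ 0.62272891 -0.08198349  0.27978412]
```

Emit:
play_rows([
  [[0,-5,40,0,0,0,0],[0,-10,85,0,0,0,0],[0,-16,130,0,0,0,0],[0,-21,175,0,0,0,0],[0,-27,220,0,0,0,0],[0,-32,265,0,0,0,0],[0,-36,297,0,0,0,0],[0,-36,297,0,0,0,0],[0,-36,297,0,0,0,0],[0,-36,297,0,0,0,0],[0,-36,297,0,0,0,0]],
])

```text
t: 56.3
tool_pos: [0.5028, 0.1899, 0.2794]
eef_rot: [0.828, -3.03, 0.001]
contact_force: [0.3, 0.0, -0.3]
opening: -0.0001
```

Emit:
play_rows([
  [[0,0,0,40,0,0,0],[0,0,0,85,0,0,0],[0,0,0,120,0,0,0],[0,0,0,146,0,0,0],[0,0,0,146,0,0,0],[0,0,0,146,0,0,0],[0,-15,0,146,0,0,0],[0,-28,0,146,0,0,0],[0,-35,0,146,0,0,0],[0,-35,0,146,0,0,0],[0,-35,0,146,0,0,0]],
])

```text
t: 57.4
tool_pos: [0.5321, 0.2097, 0.1346]
eef_rot: [-0.833, 3.028, 0.0]
contact_force: [-0.5, -0.8, -0.7]
opening: 0.0006
```

```bash
python3 - <<'E'
from h import *
t,M,s=pose();print(t.round(4),np.round(s['contact_force'],2),"ahead of knob axis mm",round(1000*(t[:2]-[.553,.2226])@[.858,.5136],1),round(1000*(t[:2]-[.553,.2226])@[-.5136,.858],1))
E
```

```text
[0.5321 0.2097 0.1346] [-0.5  -0.84 -0.73] ahead of knob axis mm -24.6 -0.3
```

Emit:
play_rows([
  [[0,-3,0,0,0,0,0],[0,-5,0,0,0,0,0],[0,-7,0,0,0,0,0],[0,-9,0,0,0,0,0],[0,-11,0,0,0,0,0],[0,-11,0,0,0,0,0],[0,-11,0,0,0,0,0],[0,-11,0,0,0,0,0]],
])

```text
t: 58.2
tool_pos: [0.5372, 0.2125, 0.1336]
eef_rot: [0.831, -3.019, 0.008]
contact_force: [-9.3, -6.4, 9.4]
opening: 0.0
```

```bash
python3 - <<'E'
from h import *
t,M,s=pose();print(t.round(4),np.round(s['contact_force'],2),"ahead of knob axis mm",round(1000*(t[:2]-[.553,.2226])@[.858,.5136],1),"F",np.array(s['contact_force'][:2])@[.858,.5136])
E
```

```text
[0.5372 0.2125 0.1336] [-9.32 -6.39  9.38] ahead of knob axis mm -18.7 F -11.273743563907544
```

Emit:
play_rows([
  [[0,10,0,0,0,0,0],[0,40,0,0,0,0,0],[0,60,0,-20,0,0,0],[0,60,0,-60,0,0,0],[0,60,0,-100,0,0,0],[0,60,0,-140,0,0,0],[0,60,-50,-140,0,0,0],[0,60,-100,-140,0,0,0],[0,60,-150,-140,0,0,0],[0,60,-200,-140,0,0,0],[0,60,-200,-140,0,0,0],[0,60,-200,-140,0,0,0]],
])

```text
t: 59.4
tool_pos: [0.5928, 0.0109, 0.2729]
eef_rot: [-0.827, 3.031, 0.002]
contact_force: [-0.6, 0.6, -0.5]
opening: 0.0002
```

```bash
python3 - <<'E'
from h import *
for i in range(4): robot.get_image("side")
for c,(r0,r1,c0,c1) in {"side":(178,196,244,270),"scene":(194,212,236,260)}.items():
    p=robot.get_image(c)[:,:,::-1][r0:r1,c0:c1].astype(int);m=((p[:,:,2]<110)&(p[:,:,2]-p[:,:,0]>18)&(p[:,:,2]>p[:,:,1]*1.35)).astype(np.uint8)
    k,l,st,ce=cv2.connectedComponentsWithStats(m)
    if k>1: i=1+st[1:,4].argmax();print(c,ce[i].round(2)+[c0,r0],st[i])
    for n,z in (("cup_a_mid",.058),("cup_b_mid",.058),("cup_c_mid",.058),("cup_a_handle",.064),("cup_b_handle",.064),("cup_c_handle",.064),("cup_d_mid",.07),("cup_e_mid",.07),("tie_bowl",0),("brush_cup",0)):
        print(c,n,[(round(float(x["confidence"]),2),onz(*ray(c,x["location"]),z)[:2].round(3).tolist()) for x in robot.place_of(c,n)[:2]])
print(pose()[0])
E
```

```text
side [244.  192.5] [ 0 14  1  2  2]
side cup_a_mid [(0.54, [0.653, 0.167]), (0.44, [0.497, 0.308])]
side cup_b_mid [(0.92, [0.537, 0.327]), (0.54, [0.398, -0.386])]
side cup_c_mid [(0.67, [0.597, 0.138]), (0.53, [0.396, -0.392])]
side cup_a_handle [(0.78, [0.584, 0.133])]
side cup_b_handle [(0.83, [0.496, 0.292]), (0.56, [0.492, 0.306])]
side cup_c_handle [(0.35, [0.584, 0.141])]
side cup_d_mid [(0.62, [0.439, -0.385]), (0.48, [0.689, -0.024])]
side cup_e_mid [(0.86, [0.519, -0.385]), (0.61, [0.494, 0.291])]
side tie_bowl [(0.86, [0.725, 0.001]), (0.25, [0.695, -0.295])]
side brush_cup []
scene [248.31 201.88] [ 8  6 10  4 32]
scene cup_a_mid [(0.58, [0.609, 0.145]), (0.56, [0.633, 0.186])]
scene cup_b_mid [(0.62, [0.565, 0.341])]
scene cup_c_mid [(0.65, [0.582, 0.231]), (0.58, [0.505, 0.311])]
scene cup_a_handle [(0.77, [0.592, 0.134]), (0.47, [0.54, 0.191])]
scene cup_b_handle [(0.5, [0.512, 0.32]), (0.23, [0.52, 0.194])]
scene cup_c_handle [(0.62, [0.561, 0.236])]
scene cup_d_mid [(0.77, [0.442, -0.388]), (0.45, [0.592, 0.143])]
scene cup_e_mid [(0.77, [0.512, -0.384]), (0.57, [0.4, -0.411])]
scene tie_bowl [(0.69, [0.729, 0.0])]
scene brush_cup [(0.79, [0.691, -0.289])]
[0.59209556 0.01256437 0.27372824]
```

```bash
python3 -c "
from rig import robot
print(robot.job_done(), robot.state()['t'])"
```

```text
the job is handed in; nothing more can be done
the job is handed in; nothing more can be done
```

The job is done and handed in at about 61 s of robot time.

**What I did:** I folded the gate down by its knob. The three green cups went into wells of their own: grey-blue in the left, sage in the middle, off-white in the right, with handles turned to the red lines. Both red cups stand on the bat. Then I swung the gate shut, and pushed it once more because the pictures showed it about 0.035 rad open.

**Last checks:**
- **Gate:** the final push met the stop (11 N). The knob then sat at exactly its starting pixel in the scene camera; the arm hid it from the side camera.
- **Green cups:** the last close wrist views put the axes about 1–4 mm from the well centres and the handles 1.5–6 mm from their marks. The closest look after the gate was shut, before the final push, gave an axis only for the right-well cup, plus all three handles.
- **Red cups:** their axes are about 37 and 40 mm from the bat's centre, against the 70 mm limit.
- **Bystanders:** the bowl read within about 13 mm of its start in the last pictures, and the clay cup within about 8 mm (scene camera only). I did not measure the brush and the trimming tool again at the end.

**What went wrong or disagreed:**
- The sage cup first came down on its well's ring with 32 N, because I had aimed from a pose the arm was still settling into. I raised it, shifted it 7 mm and set it down cleanly.
- The grey-blue green cup was about 28 mm from its first measured place when I came to pick it up, so I measured it again before gripping.
- The last long-range network readings of the cups in the wells were scattered by up to about 45 mm, partly mixing up cups and handles. I relied on the close wrist views instead.

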